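Snap the fallen spark screen back on the pipe rail

ROBOT

A 6-joint arm with a two-finger parallel gripper is mounted at the origin on the work surface. World frame = base frame: x ahead of the robot, y to its left, z up, the work surface at z = 0. Lengths are in m, angles in degrees, forces in N, time in s.
With the tool pointing down it reaches from about 0.3 to 0.875 m from the base axis. Payload 6.4 kg.
Tool frame: the origin (TCP) lies between the finger pads; the fingertips stand nose_length ahead of it and the grasp point (between the pads) lies 3 mm ahead of it (nose_length is the distance from the TCP to the fingertips, in m); z points along the fingers, x is the direction in which the jaws open and shut, and the axes are right-handed (so a half turn about z gives the same grasp; the last joint's range is limited). The gripper opens to 88 mm and grips with 3 to 60 N. Pads are 18 mm wide; open, the fingers measure 123 mm over their backs; the gripper's body (75 mm by 187 mm) begins 45 mm behind the grasp point.
Start: joints at [56.247, 10.359, 92.074, -0, 77.567, -11.82], TCP at [0.215, 0.533, 0.261] pointing down, gripper open.
Joint ranges: [-171.53, 171.53], [-51.25, 118.39], [17.06, 147.69], [-65.23, 245.23], [0, 150.52], [-178.68, 178.68]. Speed limits (degrees/s): [147.25, 147.25, 172.46, 180, 180, 180].

INTERFACE

Orientations are given as [roll, pitch, yaw] about the fixed x, y, z axes, in that order (R = Rz(yaw) Ry(pitch) Rx(roll)).
In Python, from bench import * gives the robot as it stands.
- The arm moves only by the tool move_arm, never from a script. Its argument "motion" is a list that holds one entry, the list of rows, each a list of 7 numbers: the shift along the tool's x, y, z in mm, then the turn, a rotation vector about the tool's x, y, z in degrees, then the opening in per cent of the stroke, from 0 (shut) to 100 (fully open). In form: [[[tx, ty, tz, ax, ay, az, grip], ...]]. A call has 1 to 5 rows; each row is the pose to reach, as a shift and turn from the pose measured when the call began, along the tool's axes at that moment; what a row does not reach only later rows make up. A row lasts 1/8 s, in which the tool goes at most 62.5 mm and 10.7 degrees, less where a joint would pass 70% of its speed; a pose out of reach is approached as far as the arm can. A call with a gripper value outside its range is refused whole. The fingers move at their own pace and stop on an object; the grip force is fixed at half the most. Time passes only in rows, so rows that repeat a pose let the fingers close. It gives the time, the measured TCP pose, the force and the opening at its end, in the units of the state.
- sense(): the state, without advancing time (a new reading comes with each control period).
- snapshot(name): name is "side" or "top" or "wrist"; returns the picture (384x512x3 uint8, red, green, blue); there is no depth.
- camera_params(name): a dict with "fx", "fy", "cx", "cy" (pixels), "rvec" (rotation vector, rad) and "tvec" (3), from world to camera coordinates, as OpenCV has them; the wrist camera has in their place "tool_from_camera" (4x4, takes a point from camera to tool coordinates, whose origin is the TCP and whose axes are the tool frame's). Camera axes: x right, y down, z forward; pixel columns grow to the right and rows downward; lengths in m; the calibration is good to about 2 mm. A picture is of the moment at which its call begins: read the wrist's pose just before it. camera_params takes no time and is no camera call.
- sign_off(): hands the job in, once; it reports no verdict.
The state is a dict: "t": time; "joints": joint angles; "joint_velocities": joint speeds; "joint_efforts": joint torques, N m; "position": TCP position; "ee_rot": TCP orientation; "ft_force": force on the tool from outside, world axes, zero at the start; "wrist_torque": the same for the moment, N m; "finger_gap": opening from 0.0 (shut) to 1.0 (fully open).
Only numpy, scipy, OpenCV 4.12 (cv2) and the standard library are available. Lean on these libraries where they do the work, as an engineer would, in place of code of your own. Each camera call takes 0.05 s, during which the arm holds its last target.

TASK

One of the three spark screens has come off the pipe rail and lies tipped over on the grey board. Stand it up, then press it down on the bare, bright place of the rail, in line with the other screens, until both spring arms have snapped shut under the pipe, and leave it there upright and fully home. Leave the other screens, the can, the jar, the tin and the wrench as they are.

Things in the scene. Friction and masses are not known exactly. Their poses are not given: they have to be found in the camera images.
- screen_mid (a point): THE LOOSE spark screen, about 0.24 kg, lying on its side on the board, strip roughly towards the robot. Middle of the screen, half-way up, 40 mm above its seat point along z. x: along its length (60 mm); z: from feet to strip (125 mm). The same both ways round. Lying, z is near level (strip end 6 degrees low), saddle middle 16 mm above the board. Standing on its feet, this point is 63 mm above the board.
- screen_seat (a point): The loose screen's seat point: where the pipe's axis is when it is home. Axes as screen_mid. Along z above it: roof on the pipe 13.5 mm, steel saddle 60 x 28 thick to 28 mm, amber pane 60 x 5 to 82 mm, black grip strip 60 x 16 thick, 82 to 102 mm. Below it: two sprung steel arms, rounded lips 20 mm apart, flared feet 36 mm apart outside, ending 23 mm below.
- screen_arm_a (a joint): Spring arm of the loose screen (+y side), rad, grows as it spreads: -0.04 when free, about 0 when closed round the pipe, about 0.2 at the pipe's widest point.
- screen_arm_b (a joint): The other spring arm (-y side), same values. The clip needs a push of roughly 7 to 15 N over some 20 mm to go home.
- rail_mid (a point): Middle of the fixed pipe rail, on the pipe's axis, 75 mm above the bench: dark steel pipe, 27 mm diameter, level along x, about 264 mm between its two legs (legs and elbows up to 36 mm thick, 93 mm high, on a base strip 340 x 75 x 6 mm). It has three screen places, at x = -70, 0 and 70 mm from this point.
- gap_mid (a point): Middle of the bare place on the rail, on the pipe's axis: a bright clean stretch of pipe, 60 mm long along x, where the loose screen belongs; it may be any of the three places. Its x runs along the pipe, z up. Next to it are the other screens (10 mm away edge to edge) or a leg of the rail.
- left_mid (a point): Middle of another screen of the same kind, clipped upright on the rail, its seat point on the pipe's axis and this point 40 mm above; its top is 177 mm above the bench. Held by its sprung clip only.
- right_mid (a point): Middle of the third screen, likewise clipped on the rail.
- board: Fixed grey heat-proof board, 260 (x) x 220 (y) x 6 mm, flat on the bench; origin under its centre. The loose screen, the spray can and the jar are on it, can and jar behind the screen's feet.
- can_mid (a point): Spray can, blue with a white band and white cap, 52 mm diameter, 156 mm high, standing; point half-way up. Bystander.
- jar_mid (a point): Amber glass jar with dark cap, about 54 mm diameter, 75 mm high, standing; point half-way up. Bystander.
- tin_mid (a point): Green tin, 64 mm diameter, 95 mm high, standing on the bench beside the rail; point half-way up. Bystander.
- wrench_grip (a point): Steel wrench, 150 mm long, lying flat on the bench beside the board; point on its handle. Bystander.
Not all that is in view belongs to the job. What is shaped like the part that bears screen_mid but yellow is not meant.

How it is judged:
By the outcome, as a careful person would: the job done as asked, in the order asked, and still so for the second after the job is handed in, with the robot touching nothing.
It also fails if it takes over 64 s, if anything falls off the work surface, if the arm or the gripper's body presses on something with over 40 N, if the wrist force passes 120 N, or if a joint passes its speed limit or range.

## Working session

There is one attempt and no reset: what is moved stays moved. The work goes in short steps, Python scripts to look and compute and a tool call to move; the robot and the scene stay as the last step left them, time stands still between calls to the robot, and variables do not carry over. Pictures are saved under pics/ and viewed, and the job is handed in when it is done.

Besides the shell and the picture viewer there is one more tool, called after "Call:" as name(argument=value, ...), one argument or row to a line, values as JSON. move_arm: Moves the arm, as the interface text tells. Its arguments: {"type":"object","properties":{"motion":{"type":"array","items":{"type":"array","items":{"type":"array","items":{"type":"number"}}}}},"required":["motion"]}

```bash
mkdir -p pics; ls
python3 - <<'E'
from bench import *
import cv2
s=sense();print({k:s[k] for k in('t','position','ee_rot','finger_gap','ft_force')})
for n in('side','top','wrist'):
    p=snapshot(n);cv2.imwrite(f'pics/{n}0.png',p[:,:,::-1]);print(n,camera_params(n))
try: print(nose_length)
except Exception as e: print(e)
E
```

```text
pics
{'t': 0.0, 'position': array([0.21446294, 0.53297269, 0.25982303]), 'ee_rot': array([-1.79980168e+02,  9.89107308e-02,  6.80694081e+01]), 'finger_gap': 1.0017417168040024, 'ft_force': array([-0.38138929, -0.21841601,  0.60600793])}
side {'fx': 495.163795966326, 'fy': 495.163795966326, 'cx': 263.05726879422923, 'cy': 192.3226265786153, 'rvec': array([ 2.27422246, -0.94098251,  0.34700305]), 'tvec': array([-0.36415724,  0.27879844,  1.36988117])}
top {'fx': 407.4055230704544, 'fy': 407.4055230704544, 'cx': 255.82144794988656, 'cy': 190.8048798634272, 'rvec': array([ 2.20552214, -2.15616168,  0.09481832]), 'tvec': array([-0.05995801,  0.47110346,  1.03684887])}
wrist {'fx': 305.68726803293424, 'fy': 305.68726803293424, 'cx': 252.96024331156354, 'cy': 189.9029595166551, 'tool_from_camera': array([[ 9.99998361e-01,  9.95571644e-04,  1.51255372e-03,
         5.33457052e-04],
       [-1.38347349e-03,  9.58986361e-01,  2.83448840e-01,
        -7.34034054e-02],
       [-1.16832476e-03, -2.83450468e-01,  9.58986166e-01,
        -1.24419093e-01],
       [ 0.00000000e+00,  0.00000000e+00,  0.00000000e+00,
         1.00000000e+00]])}
0.022
```

View pics/side0.png

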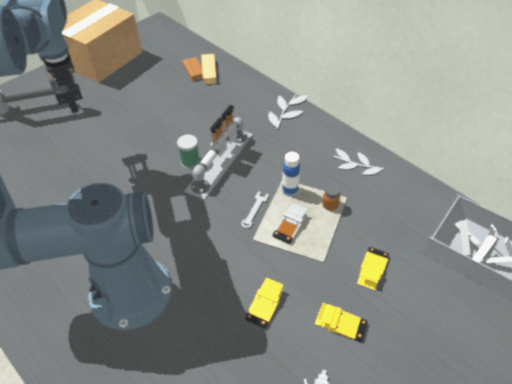

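View pics/top0.png

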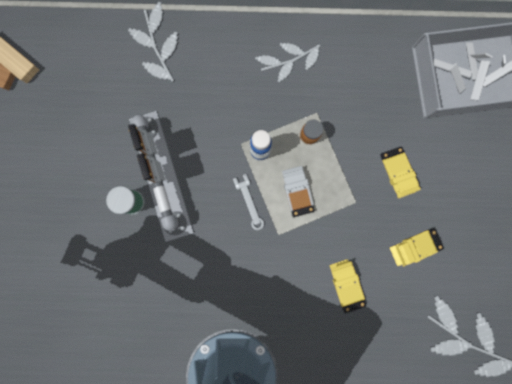

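View pics/wrist0.png

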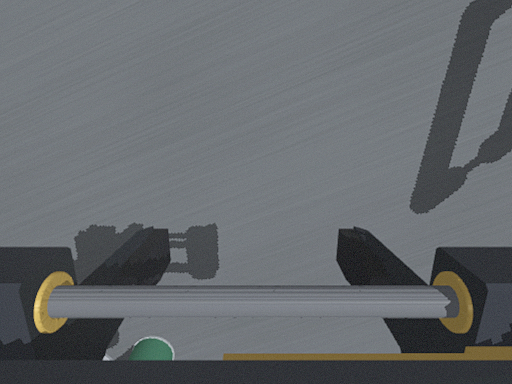

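```bash
cat > h.py <<'E'
import numpy as np, cv2
from bench import *
from scipy.spatial.transform import Rotation as Ro
CP={n:camera_params(n) for n in('side','top','wrist')}
def cam(n,s=None):
    c=CP[n];K=np.array([[c['fx'],0,c['cx']],[0,c['fy'],c['cy']],[0,0,1]])
    if n=='wrist':
        T=np.eye(4);T[:3,:3]=Ro.from_euler('xyz',s['ee_rot'],degrees=True).as_matrix();T[:3,3]=s['position']
        W=np.linalg.inv(T@c['tool_from_camera']);return K,W[:3,:3],W[:3,3]
    return K,cv2.Rodrigues(c['rvec'])[0],c['tvec']
def ray(n,px,s=None):
    K,R,t=cam(n,s);d=R.T@np.linalg.inv(K)@np.array([*px,1.]);return -R.T@t,d/np.linalg.norm(d)
def onz(n,px,z,s=None):
    o,d=ray(n,px,s);return o+d*(z-o[2])/d[2]
def proj(n,P,s=None):
    K,R,t=cam(n,s);q=(K@(R@np.atleast_2d(P).T+t[:,None])).T;return q[:,:2]/q[:,2:]
def tri(obs):
    A=0;b=0
    for n,px,s in obs:
        o,d=ray(n,px,s);M=np.eye(3)-np.outer(d,d);A=A+M;b=b+M@o
    return np.linalg.solve(A,b)
def crop(im,x0,y0,x1,y1,f,name):
    c=cv2.resize(im[y0:y1,x0:x1],None,fx=f,fy=f,interpolation=cv2.INTER_CUBIC);cv2.imwrite('pics/'+name,c)
E
python3 - <<'E'
from h import *
t=cv2.imread('pics/top0.png');s=cv2.imread('pics/side0.png')
crop(t,100,100,230,250,4,'t1.png');crop(t,230,110,360,240,4.5,'t2.png')
crop(s,160,90,270,210,5,'s1.png');crop(s,240,140,360,260,5,'s2.png')
E
```

```text
(no output)
```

View pics/t1.png

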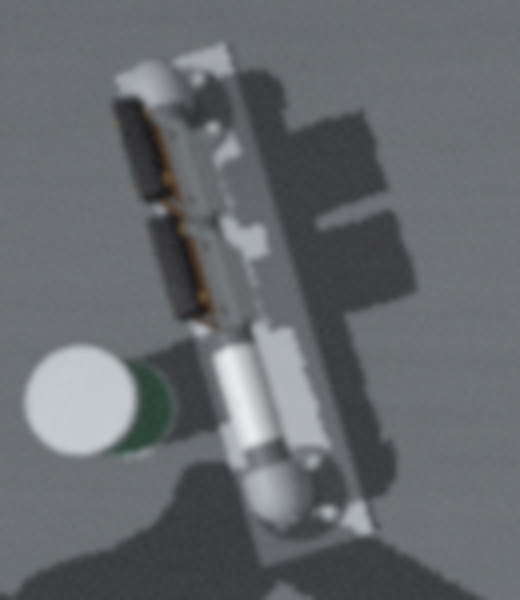

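View pics/t2.png

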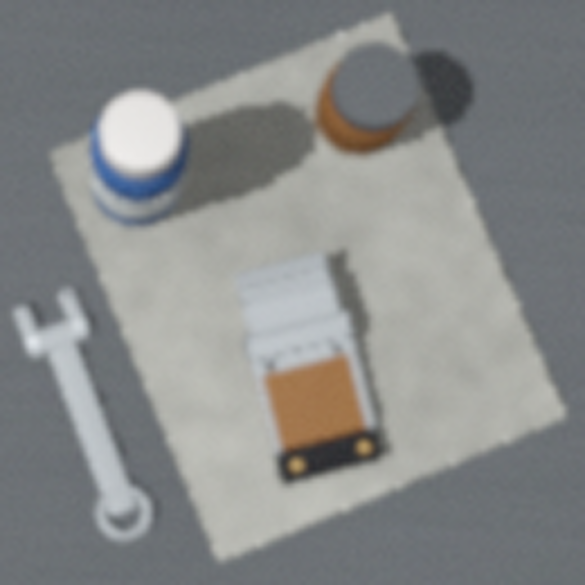

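View pics/s1.png

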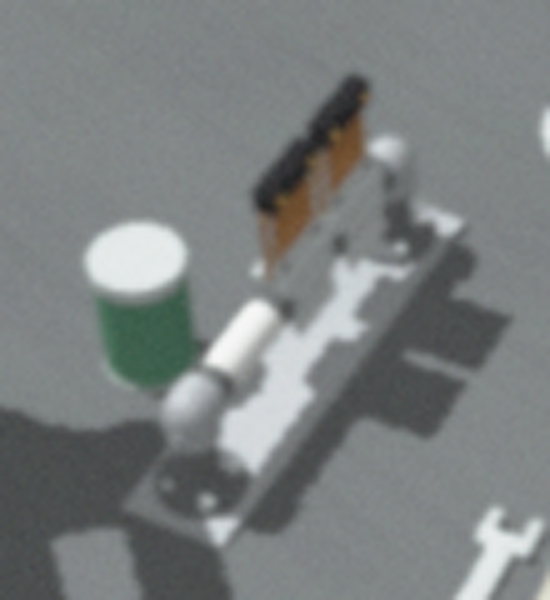

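View pics/s2.png

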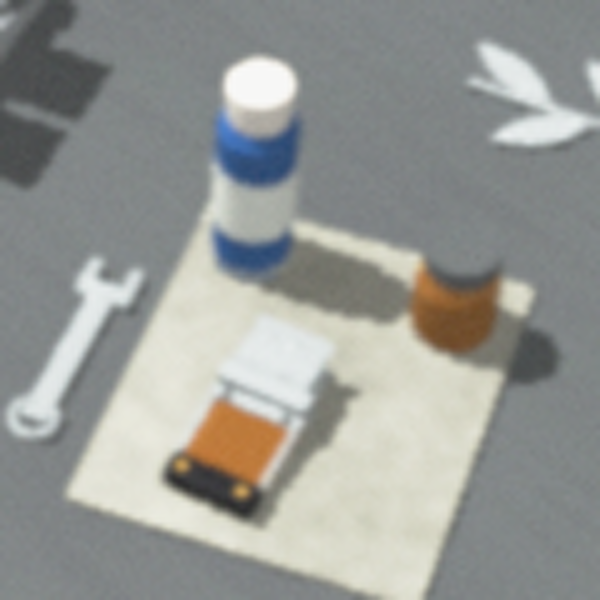

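Run:
```python
from h import *
t=cv2.imread('pics/top0.png');h=cv2.cvtColor(t,cv2.COLOR_BGR2HSV)
sd=cv2.imread('pics/side0.png')
def big(m,x0,y0,x1,y1):
    M=np.zeros_like(m);M[y0:y1,x0:x1]=m[y0:y1,x0:x1]
    c=max(cv2.findContours(M,0,2)[0],key=cv2.contourArea);return c
def rep(nm,c,cams,z):
    r=cv2.minAreaRect(c);b=cv2.boxPoints(r);print(nm,cv2.contourArea(c),'px',np.round(r[0],1))
    print('  ctr',np.round(onz(cams,r[0],z),4),'corners',[np.round(onz(cams,p,z)[:2],4).tolist() for p in b])
g=cv2.cvtColor(t,cv2.COLOR_BGR2GRAY)
rep('strip',big((h[...,2]<60).astype('uint8'),285,200,318,222),'top',.024)
am=((h[...,0]>4)&(h[...,0]<22)&(h[...,1]>110)&(h[...,2]>60)).astype('uint8')
rep('pane',big(am,280,180,320,215),'top',.02)
print('bright gray',g[190:215:4,150:175:2])
rep('bright',big((g>205).astype('uint8'),148,180,176,215),'top',.0885)
rep('tintop',big((g>180).astype('uint8'),100,180,138,220),'top',.095)
rep('cantop',big((g>200).astype('uint8'),248,125,276,147),'top',.156)
gs=cv2.cvtColor(sd,cv2.COLOR_BGR2GRAY)
c=big((gs>205).astype('uint8'),196,145,220,170);rep('bright side',c,'side',.085)
```

```text
strip 35.5 px [303.5 210.6]
  ctr [ 0.4237 -0.173   0.024 ] corners [[0.4254, -0.158], [0.4335, -0.1845], [0.4221, -0.1879], [0.4139, -0.1615]]
pane 251.0 px [299.6 199.6]
  ctr [ 0.4521 -0.1632  0.02  ] corners [[0.4669, -0.1365], [0.4786, -0.1791], [0.4373, -0.1899], [0.4257, -0.1475]]
bright gray [[ 91 114 197 228 226 198 168 135 166 179 179 179 174]
 [ 67 100 148 216 234 216 188 152 139 174 177 178 177]
 [ 62  80 108 189 226 231 205 174 137 162 179 178 178]
 [ 60  65  95 134 209 231 222 192 161 132 171 179 179]
 [ 61  65  93 157 194 224 233 211 182 145 151 177 179]
 [108 110 109 156 181 207 220 199 150 103  88 161 173]
 [104 104 102 125 176 167 120 127 115  94  80  91 114]]
bright 92.5 px [159.4 198.6]
  ctr [0.4423 0.1834 0.0885] corners [[0.4682, 0.1979], [0.4717, 0.186], [0.4165, 0.1689], [0.413, 0.1808]]
tintop 485.0 px [119.5 199.5]
  ctr [0.4377 0.2775 0.095 ] corners [[0.4355, 0.3193], [0.4799, 0.2784], [0.4398, 0.2356], [0.3958, 0.2766]]
cantop 194.0 px [260.5 138.5]
  ctr [ 0.581  -0.0568  0.156 ] corners [[0.598, -0.0393], [0.5988, -0.0736], [0.5641, -0.0743], [0.5633, -0.0401]]
bright side 63.0 px [207.5 156.5]
  ctr [0.4467 0.1859 0.085 ] corners [[0.4184, 0.187], [0.4765, 0.2058], [0.4755, 0.1847], [0.4177, 0.1665]]
```

```bash
cat >> h.py <<'E'
def RT(yaw,tilt=0,axis='x'):
    return Ro.from_euler('xyz',[180,0,yaw],degrees=True)*Ro.from_rotvec(np.radians(tilt)*np.array([1,0,0]))
def go(pos,R):
    s=sense();R0=Ro.from_euler('xyz',s['ee_rot'],degrees=True)
    d=R0.inv().apply(np.array(pos)-s['position'])*1000;r=(R0.inv()*R).as_rotvec(degrees=True)
    print('MOVE',np.round(d,1).tolist(),np.round(r,1).tolist(),'dist',round(np.linalg.norm(d)),'ang',round(np.linalg.norm(r)))
E
python3 - <<'E'
from h import *
go([.33,-.17,.27],RT(107))
E
```

```text
MOVE [-609.1, 369.7, -9.3] [-0.0, 0.1, -38.9] dist 713 ang 39
```

Call:
move_arm(
  motion=[
    [[-609, 370, -9, 0, 0, -39, 100], [-609, 370, -9, 0, 0, -39, 100], [-609, 370, -9, 0, 0, -39, 100], [-609, 370, -9, 0, 0, -39, 100], [-609, 370, -9, 0, 0, -39, 100]],
  ],
)

```text
t: 0.78
position: [0.264, 0.2351, 0.2649]
ee_rot: [-180.0, 0.1, 107.2]
ft_force: [0.9, -0.9, 0.4]
finger_gap: 0.999
```

Run:
```python
from h import *
go([.33,-.17,.27],RT(107))
```

```text
MOVE [-406.5, -57.0, -4.7] [-0.0, 0.1, 0.2] dist 410 ang 0
```

Call:
move_arm(
  motion=[
    [[-406, -57, -5, 0, 0, 0, 100], [-406, -57, -5, 0, 0, 0, 100], [-406, -57, -5, 0, 0, 0, 100], [-406, -57, -5, 0, 0, 0, 100], [-406, -57, -5, 0, 0, 0, 100]],
  ],
)

```text
t: 1.4
position: [0.3139, -0.074, 0.2694]
ee_rot: [179.9, 0.1, 107.2]
ft_force: [1.1, -0.3, 0.5]
finger_gap: 0.996
```

Call:
move_arm(
  motion=[
    [[-100, 0, 0, 0, 0, 0, 100], [-100, 0, 0, 0, 0, 0, 100], [-100, 0, 0, 0, 0, 0, 100]],
  ],
)

```text
t: 1.78
position: [0.3434, -0.1716, 0.2693]
ee_rot: [180.0, 0.1, 107.0]
ft_force: [-0.2, 0.4, -0.3]
finger_gap: 1.002
```

Run:
```python
from h import *
s=sense();print(s['t'],s['position'],s['ee_rot'],s['joints'])
p=snapshot('wrist');cv2.imwrite('pics/w1.png',p[:,:,::-1])
np.save('w1.npy',np.r_[s['position'],s['ee_rot']])
```

```text
1.775 [ 0.34341182 -0.17156023  0.26928078] [1.79983248e+02 8.48933863e-02 1.06975910e+02] [-4.43954879e+01 -1.67978341e+01  1.16868292e+02 -2.63843804e-02
  7.98470022e+01 -1.51366778e+02]
```

View pics/w1.png

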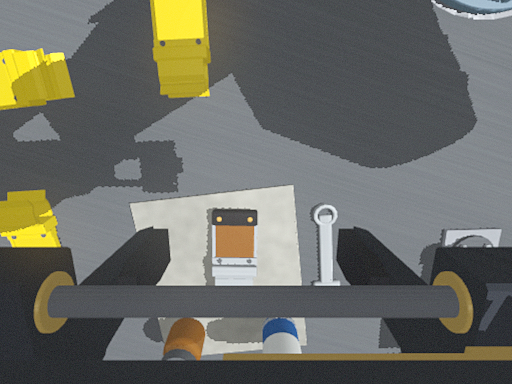

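Run:
```python
from h import *
w=cv2.imread('pics/w1.png');crop(w,190,190,290,300,6,'w1c.png')
s=dict(position=np.load('w1.npy')[:3],ee_rot=np.load('w1.npy')[3:])
h=cv2.cvtColor(w,cv2.COLOR_BGR2HSV)
am=((h[...,0]>4)&(h[...,0]<22)&(h[...,1]>110)&(h[...,2]>60)).astype('uint8');am[:210]=0;am[275:]=0;am[:,:200]=0;am[:,270:]=0
c=max(cv2.findContours(am,0,2)[0],key=cv2.contourArea);r=cv2.minAreaRect(c);print('pane',r,[onz('wrist',p,.02,s).round(4) for p in cv2.boxPoints(r)])
bk=(h[...,2]<75).astype('uint8');M=np.zeros_like(bk);M[204:230,205:262]=bk[204:230,205:262]
c=max(cv2.findContours(M,0,2)[0],key=cv2.contourArea);r=cv2.minAreaRect(c);print('strip',r,onz('wrist',r[0],.022,s).round(4),[onz('wrist',p,.022,s).round(4) for p in cv2.boxPoints(r)])
```

```text
pane ((234.5, 240.5), (31.0, 37.0), 90.0) [array([ 0.4399, -0.1924,  0.02  ]), array([ 0.4255, -0.1457,  0.02  ]), array([ 0.4691, -0.1323,  0.02  ]), array([ 0.484 , -0.1805,  0.02  ])]
strip ((234.531982421875, 216.41270446777344), (43.36360168457031, 14.023346900939941), 1.6846843957901) [ 0.4203 -0.1724  0.022 ] [array([ 0.4373, -0.1974,  0.022 ]), array([ 0.4182, -0.2019,  0.022 ]), array([ 0.4035, -0.1478,  0.022 ]), array([ 0.4223, -0.1425,  0.022 ])]
```

View pics/w1c.png

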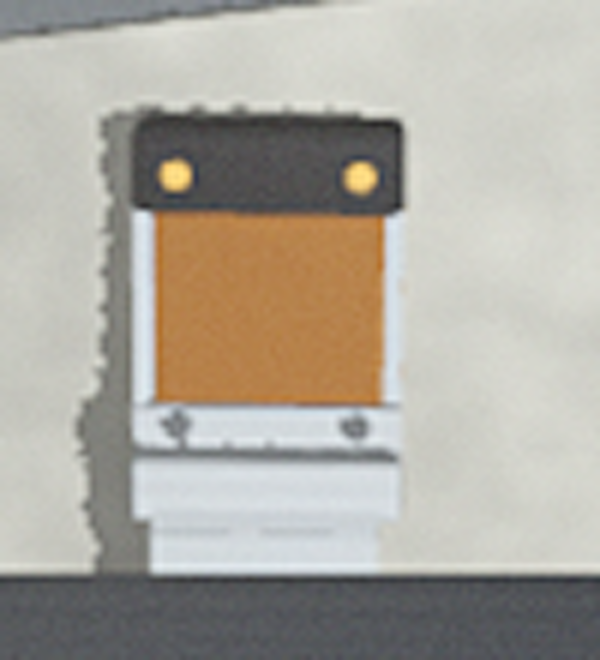

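Run:
```python
from h import *
s=dict(position=np.load('w1.npy')[:3],ee_rot=np.load('w1.npy')[3:])
u=np.array([-.956,-.292])
a=onz('wrist',(234.9,225.5),.0236,s);b=onz('wrist',(234.5,265.8),.0353,s);c=onz('wrist',(234.9,210),.022,s)
d=onz('wrist',(234.5,257.3),.023,s)
print(a,b,c,d,[(p[:2]-a[:2])@u for p in (b,c,d)])
for z,p in((82,a),(28,b),(102,c)): print(p[:2]-u*(z-40)*.0009945*1)
L=[onz('wrist',(212.2,q),.0236,s) for q in(225,)][0];Rr=onz('wrist',(257.3,225.5),.0236,s);print(L,Rr,np.linalg.norm(L-Rr),np.degrees(np.arctan2(*(L-Rr)[1::-1])))
# top-cam
print(proj('top',[a,b,c,d]))
```

```text
[ 0.43171212 -0.1685307   0.0236    ] [ 0.4820864  -0.15384234  0.0353    ] [ 0.41158356 -0.17443425  0.022     ] [ 0.47680405 -0.15612096  0.023     ] [np.float64(-0.05244681551613918), np.float64(0.0209667358107089), np.float64(-0.046731528253252545)]
[ 0.47164328 -0.15633415]
[ 0.4706775  -0.15732706]
[ 0.47052957 -0.15642982]
[ 0.4397536  -0.19709774  0.0236    ] [ 0.4231046  -0.14052581  0.0236    ] 0.058970947400222906 -73.60095033546824
[[301.74988909 207.44356873]
 [296.80515507 187.43318937]
 [303.86497016 215.33246992]
 [297.15652771 189.91894615]]
```

Run:
```python
from h import *
R=RT(106.5,-30);print(R.as_matrix()[:,2])
go(np.array([.4754,-.1549,.032])-.08*R.as_matrix()[:,2],R)
```

```text
[ 0.47940987  0.14200767 -0.8660254 ]
MOVE [-23.9, 90.8, 167.9] [-30.0, -0.1, 0.6] dist 192 ang 30
```

Call:
move_arm(
  motion=[
    [[-24, 91, 168, -30, 0, 0.5, 100], [-24, 91, 168, -30, 0, 0.5, 100], [-24, 91, 168, -30, 0, 0.5, 100], [-24, 91, 168, -30, 0, 0.5, 100], [-24, 91, 168, -30, 0, 0.5, 100]],
  ],
)

```text
t: 2.45
position: [0.4505, -0.1541, 0.1178]
ee_rot: [152.1, -0.2, 105.7]
ft_force: [0.1, -0.4, 1.2]
finger_gap: 0.999
```

Run:
```python
from h import *
R=RT(106.5,-30)
go(np.array([.4754,-.1549,.032]),R)
s=sense();print(s['joints'])
p=snapshot('wrist');cv2.imwrite('pics/w2.png',p[:,:,::-1])
np.save('w2.npy',np.r_[s['position'],s['ee_rot']])
```

```text
MOVE [-7.8, -19.2, 86.9] [-2.1, 0.2, -0.8] dist 89 ang 2
[ -49.30298659   -0.67672093  127.68356075   35.89309843   46.58083592
 -178.64006621]
```

View pics/w2.png

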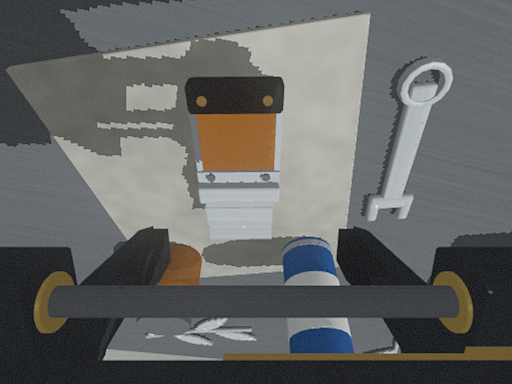

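Call:
move_arm(
  motion=[
    [[0, 0, -60, 28, 0, 0, 100], [0, 0, -60, 28, 0, 0, 100], [0, 0, -60, 28, 0, 0, 100]],
  ],
)

```text
t: 2.88
position: [0.4258, -0.1648, 0.1777]
ee_rot: [-180.0, 0.6, 105.7]
ft_force: [0.1, 0.2, 0.2]
finger_gap: 0.999
```

Call:
move_arm(
  motion=[
    [[0, -20, 0, 0, 0, 53, 100], [0, -20, 0, 0, 0, 53, 100], [0, -20, 0, 0, 0, 53, 100], [0, -20, 0, 0, 0, 53, 100], [0, -20, 0, 0, 0, 53, 100]],
  ],
)

```text
t: 3.5
position: [0.4072, -0.1711, 0.1808]
ee_rot: [179.2, 0.4, 52.5]
ft_force: [-0.1, -0.4, 0.6]
finger_gap: 0.999
```

Call:
move_arm(
  motion=[
    [[0, 0, 0, 0, 0, 53, 100], [0, 0, 0, 0, 0, 53, 100], [0, 0, 0, 0, 0, 53, 100], [0, 0, 0, 0, 0, 53, 100], [0, 0, 0, 0, 0, 53, 100]],
  ],
)

```text
t: 4.12
position: [0.4079, -0.172, 0.184]
ee_rot: [178.9, -0.5, -0.8]
ft_force: [-0.7, 0.1, -0.6]
finger_gap: 0.998
```

Run:
```python
from h import *
R=RT(-73.5,30);print(R.as_matrix()[:,2],sense()['joints'])
go(np.array([.4754,-.1549,.032])-.08*R.as_matrix()[:,2],R)
```

```text
[ 0.47940987  0.14200767 -0.8660254 ] [-37.92412099  -2.55557415 115.29843258  -0.5981763   66.16693303
 -36.92251427]
MOVE [28.3, -7.7, 82.9] [26.4, 17.9, 71.3] dist 88 ang 78
```

Call:
move_arm(
  motion=[
    [[28, -8, 20, 26, 18, 71, 100], [28, -8, 20, 26, 18, 71, 100], [28, -8, 20, 26, 18, 71, 100], [28, -8, 20, 26, 18, 71, 100], [28, -8, 20, 26, 18, 71, 100]],
  ],
)

```text
t: 4.75
position: [0.4368, -0.1659, 0.1671]
ee_rot: [-159.3, -5.0, -51.0]
ft_force: [-0.8, 0.6, -0.4]
finger_gap: 1.001
```

Run:
```python
from h import *
R=RT(-73.5,30);print(sense()['joints'])
go(np.array([.4754,-.1549,.032])-.08*R.as_matrix()[:,2],R)
```

```text
[-48.74486236  -4.13723834 121.65533106  24.07873864  58.99867289
 -10.5269327 ]
MOVE [-5.3, 23.3, 61.4] [8.2, 5.2, 22.4] dist 66 ang 24
```

Call:
move_arm(
  motion=[
    [[-5, 23, 61, 8.2, 5.2, 22.4, 100], [-5, 23, 61, 8.2, 5.2, 22.4, 100], [-5, 23, 61, 8.2, 5.2, 22.4, 100], [-5, 23, 61, 8.2, 5.2, 22.4, 100]],
  ],
)

```text
t: 5.25
position: [0.4382, -0.1676, 0.1039]
ee_rot: [-150.0, -0.3, -73.3]
ft_force: [0.4, -1.2, 0.4]
finger_gap: 0.997
```

Run:
```python
from h import *
R=RT(-73.5,30);print(sense()['joints'])
go(np.array([.4754,-.1549,.032]),R)
s=sense()
p=snapshot('wrist');cv2.imwrite('pics/w3.png',p[:,:,::-1])
np.save('w3.npy',np.r_[s['position'],s['ee_rot']])
```

```text
[-53.67556418   0.81093679 129.33340672  40.49243235  46.31819935
  -8.12953395]
MOVE [-1.9, 1.9, 81.9] [-0.0, -0.2, 0.3] dist 82 ang 0
```

View pics/w3.png

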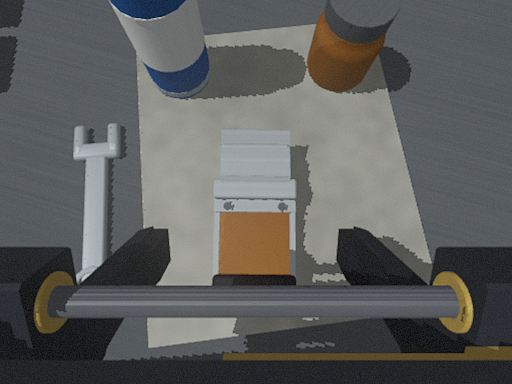

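Run:
```python
from h import *
v=np.load('w3.npy');s=dict(position=v[:3],ee_rot=v[3:])
u=np.array([-.956,-.292,0]);mid=np.array([.472,-.156,.020])
q=np.radians(6);Z=u*np.cos(q)+[0,0,-np.sin(q)];Y=u*np.sin(q)+np.array([0,0,np.cos(q)]);X=np.array([.292,-.956,0])
for x in(-30,30):
  for z,y in((-63,18),(-26.5,14),(-12,14),(42,8)):
    print(x,z,proj('wrist',mid+(x*X+z*Z+y*Y)/1000,s).round(1))
crop(cv2.imread('pics/w3.png'),190,110,330,290,4,'w3c.png')
```

```text
-30 -63 [[209.8 128.1]]
-30 -26.5 [[209.8 178.9]]
-30 -12 [[209.4 199. ]]
-30 42 [[209.4 275.9]]
30 -63 [[292.9 128. ]]
30 -26.5 [[293.3 178.7]]
30 -12 [[293.7 198.8]]
30 42 [[294.2 275.5]]
```

View pics/w3c.png

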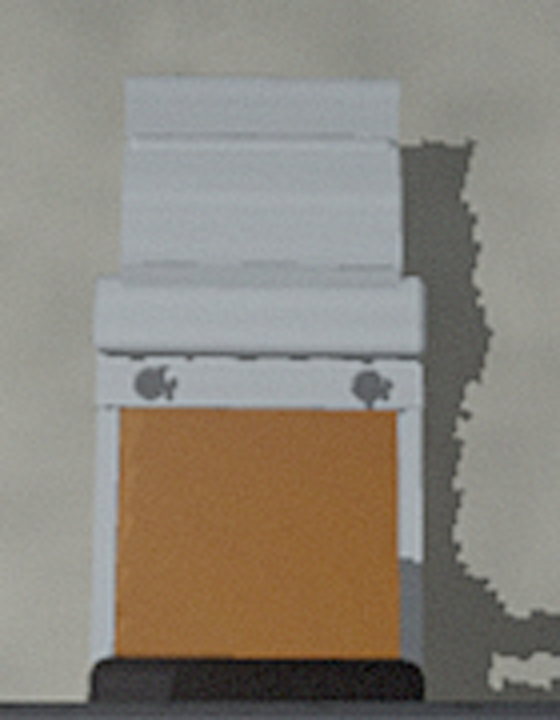

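Call:
move_arm(
  motion=[
    [[0.5, 2, 50, 0, 0, 0, 100], [0.5, 2, 75, 0, 0, 0, 100], [0.5, 2, 82, 0, 0, 0, 100], [0.5, 2, 82, 0, 0, 0, 100]],
  ],
)

```text
t: 5.8
position: [0.4769, -0.1575, 0.0326]
ee_rot: [-149.9, -0.4, -73.2]
ft_force: [-0.2, 0.2, -0.2]
finger_gap: 1.0
```

Run:
```python
from h import *
R=RT(-73.5,30)
go(np.array([.4754,-.1549,.032]),R)
s=sense();print(s['ft_force'],s['position'])
p=snapshot('wrist');cv2.imwrite('pics/w4.png',p[:,:,::-1])
```

```text
MOVE [-2.9, 0.9, 0.2] [-0.1, -0.2, 0.5] dist 3 ang 1
[-0.1862258   0.17527995 -0.24812362] [ 0.47687248 -0.1574511   0.03263095]
```

View pics/w4.png

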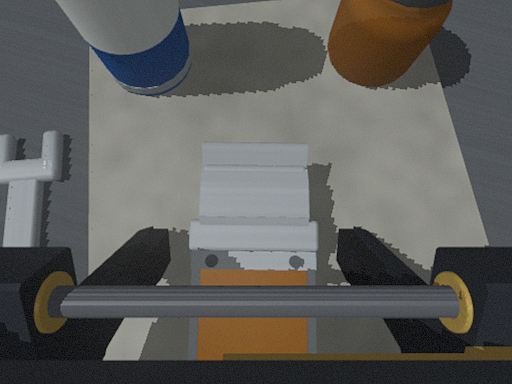

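Centred between the fingers. Closing.

Call:
move_arm(
  motion=[
    [[0, 0, 0, 0, 0, 0, 60], [0, 0, 0, 0, 0, 0, 50], [0, 0, 0, 0, 0, 0, 40], [0, 0, 0, 0, 0, 0, 40], [0, 0, 0, 0, 0, 0, 40]],
  ],
)

```text
t: 6.48
position: [0.4769, -0.158, 0.0332]
ee_rot: [-149.9, -0.5, -73.2]
ft_force: [-3.5, 0.2, 6.4]
finger_gap: 0.679
```

Call:
move_arm(
  motion=[
    [[0, 0, 0, 0, 0, 0, 20], [0, 0, 0, 0, 0, 0, 20], [0, 0, -10, 0, 0, 0, 20], [0, 15, -26, 0, 0, 0, 20]],
  ],
)

```text
t: 6.98
position: [0.4518, -0.1651, 0.0485]
ee_rot: [-149.9, -0.5, -73.2]
ft_force: [0.2, 0.3, -1.7]
finger_gap: 0.685
```

Run:
```python
from h import *
s=sense();print(s['ft_force'],s['position'],s['finger_gap'])
p=snapshot('wrist');cv2.imwrite('pics/w5.png',p[:,:,::-1])
```

```text
[ 0.20463527  0.27267677 -1.67257393] [ 0.45177116 -0.1651383   0.04854164] 0.6849367604211634
```

View pics/w5.png

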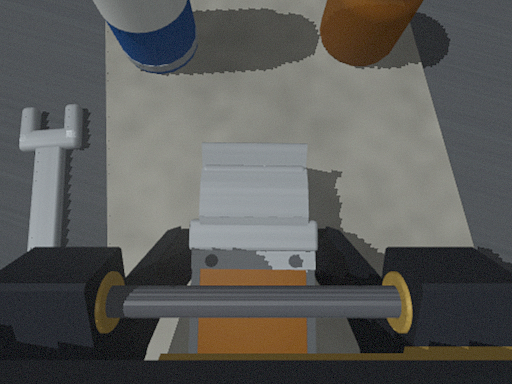

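```bash
cat >> h.py <<'E'
def Rj(j): return Ro.from_euler('ZYZYZ',[j[0],j[1]+j[2],j[3],j[4],j[5]+180],degrees=True) if False else Ro.from_euler('ZYZ',[j[0],j[1]+j[2],j[3]],degrees=True)*Ro.from_euler('YZ',[j[4],j[5]+180],degrees=True)
def wr(R,j1,phi):
    a=(Ro.from_euler('ZY',[j1,phi],degrees=True).inv()*R).as_euler('ZYZ',degrees=True);a[2]-=180
    return (a+180)%360-180
E
python3 - <<'E'
from h import *
s=sense();j=s['joints'];print(j,Rj(j).as_euler('xyz',degrees=True),s['ee_rot'])
for j1 in(-60,-50,-40,-30,-20):
  for psi in(197,150,120,100,80,60,40):
    print(j1,psi,[wr(RT(psi+90,-66),j1,ph).round().tolist() for ph in(110,125)])
E
```

```text
[-51.86314007  10.67371634 128.42568195  47.541677    38.93191909
 -16.15432265] [-149.96776918   -0.48278613  -73.17479423] [-149.96776918   -0.48278613  -73.17479423]
-60 197 [[-63.0, 93.0, 24.0], [-63.0, 86.0, 37.0]]
-60 150 [[-35.0, 127.0, 54.0], [-30.0, 115.0, 63.0]]
-60 120 [[0.0, 136.0, 90.0], [0.0, 121.0, 90.0]]
-60 100 [[25.0, 132.0, 116.0], [21.0, 118.0, 109.0]]
-60 80 [[43.0, 121.0, 135.0], [39.0, 110.0, 124.0]]
-60 60 [[56.0, 107.0, 148.0], [53.0, 98.0, 136.0]]
-60 40 [[64.0, 91.0, 158.0], [65.0, 84.0, 144.0]]
-50 197 [[-59.0, 101.0, 28.0], [-57.0, 93.0, 41.0]]
-50 150 [[-25.0, 132.0, 64.0], [-21.0, 118.0, 71.0]]
-50 120 [[13.0, 135.0, 103.0], [11.0, 120.0, 99.0]]
-50 100 [[35.0, 127.0, 126.0], [30.0, 115.0, 117.0]]
-50 80 [[50.0, 114.0, 142.0], [46.0, 104.0, 130.0]]
-50 60 [[60.0, 99.0, 153.0], [59.0, 91.0, 140.0]]
-50 40 [[67.0, 82.0, 162.0], [70.0, 77.0, 147.0]]
-40 197 [[-54.0, 109.0, 33.0], [-51.0, 100.0, 46.0]]
-40 150 [[-13.0, 135.0, 77.0], [-11.0, 120.0, 81.0]]
-40 120 [[25.0, 132.0, 116.0], [21.0, 118.0, 109.0]]
-40 100 [[43.0, 121.0, 135.0], [39.0, 110.0, 124.0]
[... 170 characters left out ...]
117.0, 40.0], [-44.0, 106.0, 51.0]]
-30 150 [[0.0, 136.0, 90.0], [0.0, 121.0, 90.0]]
-30 120 [[35.0, 127.0, 126.0], [30.0, 115.0, 117.0]]
-30 100 [[50.0, 114.0, 142.0], [46.0, 104.0, 130.0]]
-30 80 [[60.0, 99.0, 153.0], [59.0, 91.0, 140.0]]
-30 60 [[67.0, 82.0, 162.0], [70.0, 77.0, 147.0]]
-30 40 [[72.0, 64.0, 168.0], [80.0, 61.0, 152.0]]
-20 197 [[-41.0, 123.0, 48.0], [-36.0, 111.0, 58.0]]
-20 150 [[13.0, 135.0, 103.0], [11.0, 120.0, 99.0]]
-20 120 [[43.0, 121.0, 135.0], [39.0, 110.0, 124.0]]
-20 100 [[56.0, 107.0, 148.0], [53.0, 98.0, 136.0]]
-20 80 [[64.0, 91.0, 158.0], [65.0, 84.0, 144.0]]
-20 60 [[70.0, 73.0, 165.0], [75.0, 69.0, 150.0]]
-20 40 [[74.0, 55.0, 172.0], [85.0, 53.0, 153.0]]
```

Run:
```python
from h import *
print('jar',onz('top',(313.5,128.5),.081),'board',[onz('top',p,.006)[:2].round(3) for p in((242,144),(318,114),(355,194),(279,234))])
R=RT(197,-66)
M=R.as_matrix();print(M)
s=sense();R0=Ro.from_euler('xyz',s['ee_rot'],degrees=True)
# screen pose rel tool: lying pose in world at grasp: 
u=np.array([-.956,-.292,0]);q=np.radians(6);Z=u*np.cos(q)+[0,0,-np.sin(q)]
print('Z in tool',R0.inv().apply(Z))
print('Z in world at target',R.apply(R0.inv().apply(Z)))
go([.42,-.20,.2],R)
```

```text
jar [ 0.62522451 -0.18836388  0.081     ] board [array([ 0.597, -0.01 ]), array([ 0.683, -0.211]), array([ 0.471, -0.31 ]), array([ 0.362, -0.112])]
[[-9.56304756e-01 -1.18918286e-01 -2.67094843e-01]
 [-2.92371705e-01  3.88964186e-01  8.73627866e-01]
 [ 2.77555756e-17  9.13545458e-01 -4.06736643e-01]]
Z in tool [ 0.00188704  0.91297852 -0.40703243]
Z in world at target [-0.00165816 -0.00103065  0.99960239]
MOVE [25.7, -42.0, -150.4] [-74.1, -31.0, 94.1] dist 158 ang 124
```

Run:
```python
from h import *
s=sense();j=s['joints'];print(s['position'])
for Y,t in((-73.5,30),(-118,30),(-163,30),(-163,0),(-163,-30),(-163,-66)):print(Y,t,[wr(RT(Y,t),j1,110).round().tolist() for j1 in(-55,-40)])
go([.42,-.17,.21],RT(-163,30))
```

```text
[ 0.45018388 -0.16530584  0.04855263]
-73.5 30 [[32.0, 64.0, 6.0], [30.0, 56.0, 20.0]]
-118 30 [[19.0, 44.0, 52.0], [9.0, 41.0, 73.0]]
-163 30 [[-13.0, 42.0, 116.0], [-22.0, 46.0, 135.0]]
-163 0 [[0.0, 70.0, 108.0], [0.0, 70.0, 123.0]]
-163 -30 [[9.0, 99.0, 107.0], [16.0, 96.0, 121.0]]
-163 -66 [[23.0, 133.0, 113.0], [38.0, 126.0, 129.0]]
MOVE [-2.9, -54.6, -154.9] [-0.4, 44.6, 78.0] dist 164 ang 90
```

Call:
move_arm(
  motion=[
    [[0, -25, -52, 0, 0, 0, 20], [-2, -50, -105, 0, 0, 0, 20], [-3, -55, -155, 0, 5, 9, 20], [-3, -55, -155, 0, 44.6, 78, 20], [-3, -55, -155, 0, 44.6, 78, 20]],
  ],
)

```text
t: 7.65
position: [0.4196, -0.17, 0.2109]
ee_rot: [-149.8, -0.2, -104.5]
ft_force: [-0.4, -0.1, -0.8]
finger_gap: 0.678
```

Run:
```python
from h import *
go([.42,-.17,.21],RT(-163,30))
```

```text
MOVE [-0.1, 0.1, 0.9] [-0.3, 29.2, 50.7] dist 1 ang 58
```

Call:
move_arm(
  motion=[
    [[0, 0, 0, 0, 29.2, 50.7, 20], [0, 0, 0, 0, 29.2, 50.7, 20], [0, 0, 0, 0, 29.2, 50.7, 20], [0, 0, 0, 0, 29.2, 50.7, 20], [0, 0, 0, 0, 29.2, 50.7, 20]],
  ],
)

```text
t: 8.28
position: [0.4182, -0.1692, 0.2096]
ee_rot: [-150.7, -0.2, -143.1]
ft_force: [-0.0, 0.7, -2.9]
finger_gap: 0.674
```

Run:
```python
from h import *
print(sense()['joints'])
go([.42,-.21,.17],RT(-163,-66))
```

```text
[-29.80975378 -17.11413686 128.86805457 -16.92232355  42.3106961
 123.18312929]
MOVE [22.9, -10.0, 51.1] [-94.3, -7.2, 21.2] dist 57 ang 97
```

Call:
move_arm(
  motion=[
    [[10, 0, 0, -94, -7, 21, 20], [10, 0, 0, -94, -7, 21, 20], [10, 0, 0, -94, -7, 21, 20], [10, 0, 0, -94, -7, 21, 20], [10, 0, 0, -94, -7, 21, 20]],
  ],
)

```text
t: 8.9
position: [0.4104, -0.1756, 0.2103]
ee_rot: [156.2, 4.2, -154.2]
ft_force: [0.5, 0.0, -1.7]
finger_gap: 0.68
```

Run:
```python
from h import *
print(sense()['joints'])
go([.43,-.21,.19],RT(-163,-66))
```

```text
[-45.94510749   9.33075825 102.59203485  10.95713016  89.74287195
 105.1675468 ]
MOVE [-1.2, -44.4, 2.7] [-41.8, -3.3, 9.4] dist 45 ang 43
```

Call:
move_arm(
  motion=[
    [[0, -44, 3, -41.8, -3.3, 9.4, 20], [0, -44, 3, -41.8, -3.3, 9.4, 20], [0, -44, 3, -41.8, -3.3, 9.4, 20], [0, -44, 3, -41.8, -3.3, 9.4, 20], [0, -44, 3, -41.8, -3.3, 9.4, 20]],
  ],
)

```text
t: 9.52
position: [0.4277, -0.2099, 0.1863]
ee_rot: [113.7, -0.2, -163.0]
ft_force: [-0.0, 0.1, -2.7]
finger_gap: 0.679
```

Run:
```python
from h import *
s=sense();print(s['joints'])
go([.43,-.21,.19],RT(-163,-66))
for n in('side','top'):
    p=snapshot(n);cv2.imwrite(f'pics/{n}2.png',p[:,:,::-1])
a=cv2.imread('pics/side2.png')[100:300,180:400];b=cv2.imread('pics/top2.png')[60:260,180:400]
cv2.imwrite('pics/st2.png',np.hstack([cv2.resize(a,None,fx=1.8,fy=1.8,interpolation=2),cv2.resize(b,None,fx=1.8,fy=1.8,interpolation=2)]))
```

```text
[-52.40601112  40.40005474  81.51217636  22.02803661 121.04941916
 110.55742431]
MOVE [-2.2, 3.1, -2.1] [0.3, -0.1, -0.2] dist 4 ang 0
```

View pics/st2.png

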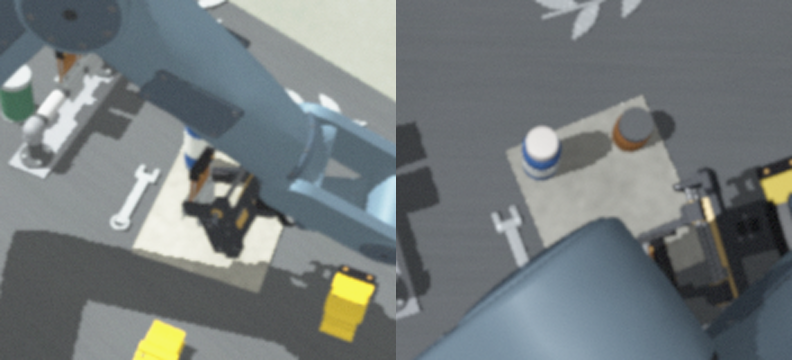

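```bash
cat >> h.py <<'E'
def grasp_mid():
    Rg=Ro.from_euler('xyz',[-149.9,-.5,-73.2],degrees=True);pg=np.array([.4769,-.158,.0332])
    u=np.array([-.956,-.292,0]);q=np.radians(6);Z=u*np.cos(q)+[0,0,-np.sin(q)]
    m=Rg.inv().apply(np.array([.472,-.156,.020])-pg);m[0]=0
    return m,Rg.inv().apply(Z)
E
python3 - <<'E'
from h import *
m,Zt=grasp_mid();print(m*1000,Zt)
s=sense();R0=Ro.from_euler('xyz',s['ee_rot'],degrees=True)
mid=s['position']+R0.apply(m);print('mid now',mid,R0.apply(Zt))
# target mid (.45,-.16,.069)
tgt=np.array([.45,-.16,.069]);d=tgt-mid;print(d);go(s['position']+d,R0)
go(s['position']+d+[0,0,.012],R0)
E
```

```text
[ 0.         10.16330861  9.33180207] [ 0.00229295  0.9124975  -0.40810757]
mid now [ 0.42499146 -0.19794425  0.19484611] [-2.32738890e-03 -8.87629531e-05  9.99601579e-01]
[ 0.02500854  0.03794425 -0.12584611]
MOVE [-35.0, -103.0, 77.9] [0.0, 0.0, 0.0] dist 134 ang 0
MOVE [-35.0, -92.1, 72.9] [0.0, 0.0, 0.0] dist 123 ang 0
```

Call:
move_arm(
  motion=[
    [[-20, -45, 35, 0, 0, 0, 20], [-35, -80, 65, 0, 0, 0, 20], [-35, -92, 73, 0, 0, 0, 20], [-35, -92, 73, 0, 0, 0, 20]],
  ],
)

```text
t: 10.12
position: [0.4537, -0.1723, 0.0768]
ee_rot: [114.3, 0.0, -162.9]
ft_force: [0.2, 0.3, -2.2]
finger_gap: 0.678
```

Run:
```python
from h import *
m,Zt=grasp_mid()
s=sense();R0=Ro.from_euler('xyz',s['ee_rot'],degrees=True)
mid=s['position']+R0.apply(m);print('mid now',mid,R0.apply(Zt),s['ft_force'],s['joints'])
print(R0.inv().apply([0,0,-10]))
p=snapshot('side');cv2.imwrite('pics/side3.png',p[:,:,::-1]);crop(p[:,:,::-1],230,120,370,270,4,'s3c.png')
```

```text
mid now [ 0.45000822 -0.16019718  0.08224174] [-0.00344107  0.00175223  0.99959683] [ 0.15358923  0.34254102 -2.17688127] [-48.59068662  49.90028571  80.73570437  23.73007559 111.29705657
 109.53897552]
[ 4.79131491e-03 -9.11759660e+00  4.10723864e+00]
```

View pics/s3c.png

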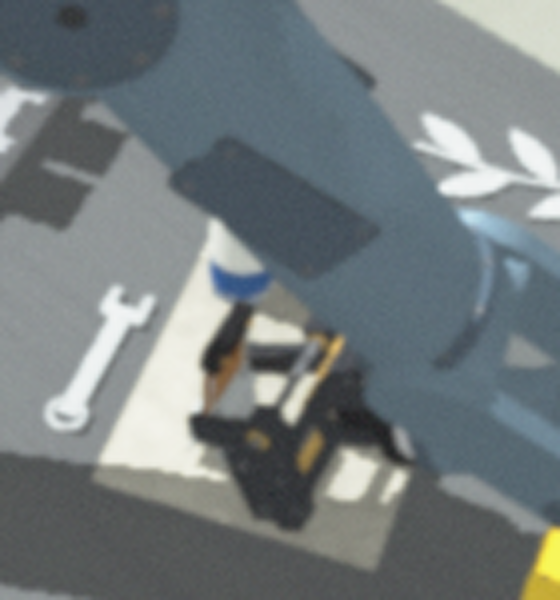

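Call:
move_arm(
  motion=[
    [[0, -5.5, 2.5, 0, 0, 0, 20], [0, -9.1, 4.1, 0, 0, 0, 20], [0, -10.9, 4.9, 0, 0, 0, 20], [0, -10.9, 4.9, 0, 0, 0, 20]],
  ],
)

```text
t: 10.68
position: [0.454, -0.1731, 0.0654]
ee_rot: [114.3, 0.1, -162.9]
ft_force: [0.8, -0.4, -1.9]
finger_gap: 0.675
```

Call:
move_arm(
  motion=[
    [[0, -0.9, 0.4, 0, 0, 0, 20], [0, -0.9, 0.4, 0, 0, 0, 20]],
  ],
)

```text
t: 10.92
position: [0.454, -0.1731, 0.0643]
ee_rot: [114.3, 0.1, -162.9]
ft_force: [0.3, -1.1, -2.3]
finger_gap: 0.674
```

Call:
move_arm(
  motion=[
    [[0, -0.9, 0.4, 0, 0, 0, 20], [0, -0.9, 0.4, 0, 0, 0, 20]],
  ],
)

```text
t: 11.18
position: [0.454, -0.1731, 0.0639]
ee_rot: [114.2, 0.1, -162.9]
ft_force: [-0.4, 0.1, 2.6]
finger_gap: 0.678
```

Call:
move_arm(
  motion=[
    [[0, -0.9, 0.4, 0, 0, 0, 20], [0, -0.9, 0.4, 0, 0, 0, 20]],
  ],
)

```text
t: 11.42
position: [0.454, -0.1731, 0.0638]
ee_rot: [114.2, 0.1, -162.9]
ft_force: [-1.3, -0.3, 6.3]
finger_gap: 0.677
```

Call:
move_arm(
  motion=[
    [[0, -0.4, 0.2, 0, 0, 0, 20], [0, 0, 0, 0, 0, 0, 80], [0, 0, 0, 0, 0, 0, 95], [0, 0, 0, 0, 0, 0, 95], [0, 0, 0, 0, 0, 0, 95]],
  ],
)

```text
t: 12.05
position: [0.454, -0.1731, 0.0636]
ee_rot: [114.2, 0.1, -162.9]
ft_force: [-0.8, 0.2, -0.1]
finger_gap: 0.949
```

Run:
```python
from h import *
s=sense();print(s['ft_force'],s['finger_gap'])
p=snapshot('wrist');cv2.imwrite('pics/w6.png',p[:,:,::-1])
```

```text
[-0.80285439  0.19476122 -0.13272202] 0.9488446917379009
```

View pics/w6.png

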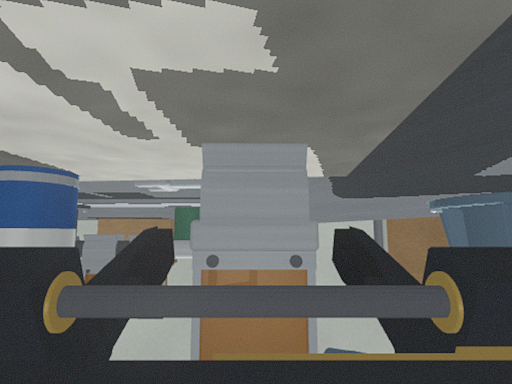

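Call:
move_arm(
  motion=[
    [[0, 0, -20, 0, 0, 0, 95], [0, 0, -60, 0, 0, 0, 95], [0, 0, -100, 0, 0, 0, 95], [0, 50, -150, 0, 0, 0, 95], [0, 100, -170, 0, 0, 0, 95]],
  ],
)

```text
t: 12.72
position: [0.4872, -0.2835, 0.2252]
ee_rot: [114.1, 0.1, -163.0]
ft_force: [1.3, -0.3, -0.1]
finger_gap: 0.95
```

Run:
```python
from h import *
s=sense();print(s['position'],s['ee_rot'],s['joints'])
go([.42,-.3,.28],RT(-163,0))
p=snapshot('wrist');cv2.imwrite('pics/w7.png',p[:,:,::-1])
```

```text
[ 0.48720306 -0.28352567  0.22515437] [ 1.14108235e+02  6.07544954e-02 -1.62960383e+02] [-52.22854409  47.25786859  64.15218589  25.06195564 130.20415448
 115.5312794 ]
MOVE [69.0, 51.7, -18.8] [65.9, 0.0, 0.1] dist 88 ang 66
```

View pics/w7.png

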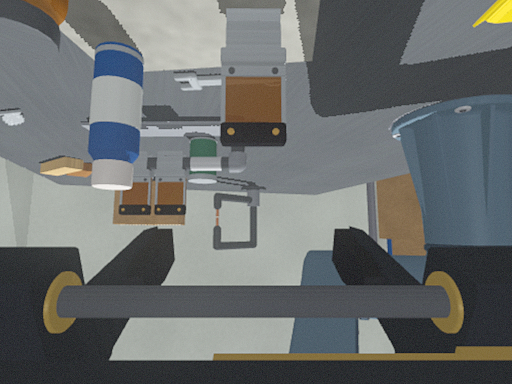

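Run:
```python
from h import *
go([.45,-.25,.30],RT(-163,0))
```

```text
MOVE [26.4, 78.7, 13.1] [65.3, 0.2, 0.3] dist 84 ang 65
```

Call:
move_arm(
  motion=[
    [[26, 79, 13, 65, 0, 0, 95], [26, 79, 13, 65, 0, 0, 95], [26, 79, 13, 65, 0, 0, 95], [26, 79, 13, 65, 0, 0, 95], [26, 79, 13, 65, 0, 0, 95]],
  ],
)

```text
t: 13.4
position: [0.4505, -0.2503, 0.3011]
ee_rot: [168.0, 0.4, -162.9]
ft_force: [-0.6, 0.1, 0.0]
finger_gap: 0.95
```

Run:
```python
from h import *
print(sense()['joints'])
go([.45,-.16,.27],RT(-73,0))
```

```text
[-45.63239412   6.74091484  92.18292203   5.79494757  91.56997671
 116.82792351]
MOVE [-25.9, 78.1, 48.6] [9.1, 9.7, -89.5] dist 96 ang 90
```

Call:
move_arm(
  motion=[
    [[-26, 78, 20, 9, 9.7, -89.5, 95], [-26, 78, 20, 9, 9.7, -89.5, 95], [-26, 78, 20, 9, 9.7, -89.5, 95], [-26, 78, 20, 9, 9.7, -89.5, 95], [-26, 78, 20, 9, 9.7, -89.5, 95]],
  ],
)

```text
t: 14.02
position: [0.4516, -0.1654, 0.2978]
ee_rot: [175.1, 2.6, -109.1]
ft_force: [0.2, 0.1, 0.8]
finger_gap: 0.947
```

Run:
```python
from h import *
print(sense()['joints'])
go([.45,-.16,.27],RT(-73,0))
```

```text
[-35.02355114  -0.34304597  99.42549335   1.1770502   86.31032607
  73.84883648]
MOVE [-3.3, 0.9, 28.2] [3.9, 4.1, -36.0] dist 28 ang 36
```

Call:
move_arm(
  motion=[
    [[-3, 1, 28, 3.9, 4.1, -36, 95], [-3, 1, 28, 3.9, 4.1, -36, 95], [-3, 1, 28, 3.9, 4.1, -36, 95], [-3, 1, 28, 3.9, 4.1, -36, 95], [-3, 1, 28, 3.9, 4.1, -36, 95]],
  ],
)

```text
t: 14.65
position: [0.4496, -0.16, 0.2701]
ee_rot: [-180.0, -0.0, -73.0]
ft_force: [0.2, -0.4, -0.4]
finger_gap: 0.952
```

Run:
```python
from h import *
s=sense();print(s['position'],s['ee_rot'])
p=snapshot('wrist')[:,:,::-1];cv2.imwrite('pics/w8.png',p)
np.save('w8.npy',np.r_[s['position'],s['ee_rot']])
p=snapshot('top')[:,:,::-1];cv2.imwrite('pics/top4.png',p)
p=snapshot('side')[:,:,::-1];cv2.imwrite('pics/side4.png',p)
```

```text
[ 0.44956827 -0.15998389  0.27011618] [-1.79991415e+02 -4.06275663e-02 -7.30041254e+01]
```

View pics/w8.png

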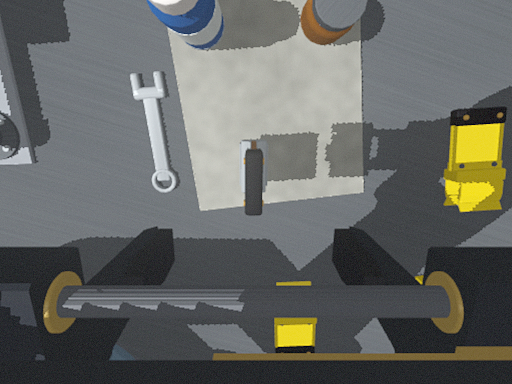

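View pics/side4.png

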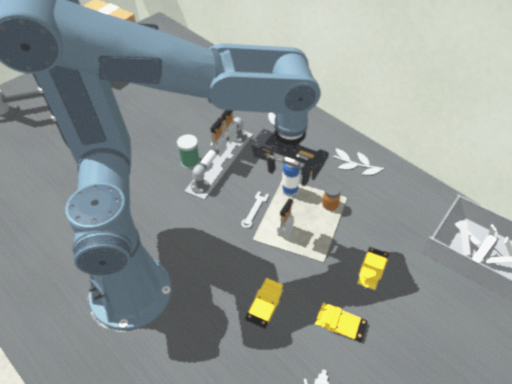

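Run:
```python
from h import *
w=cv2.imread('pics/w8.png');v=np.load('w8.npy');s=dict(position=v[:3],ee_rot=v[3:])
g=w.max(2);M=np.zeros_like(g);M[145:218,240:268]=(g[145:218,240:268]<75)
c=max(cv2.findContours(M,0,2)[0],key=cv2.contourArea);r=cv2.minAreaRect(c);print(r)
print(onz('wrist',r[0],.131,s));b=cv2.boxPoints(r);P=[onz('wrist',p,.131,s) for p in b];print(np.round(P,4))
e=[P[i+1]-P[i] for i in range(3)];print([(np.linalg.norm(x).round(4),np.degrees(np.arctan2(x[1],x[0]))) for x in e])
crop(w,225,130,285,230,6,'w8c.png')
```

```text
((253.64015197753906, 181.51123046875), (16.34836196899414, 65.20049285888672), 1.005086064338684)
[ 0.45274481 -0.15895368  0.131     ]
[[ 0.4209 -0.1603  0.131 ]
 [ 0.4788 -0.1441  0.131 ]
 [ 0.4827 -0.1576  0.131 ]
 [ 0.4251 -0.1748  0.131 ]]
[(np.float64(0.0601), np.float64(15.708354838459487)), (np.float64(0.0141), np.float64(-73.93650232669991)), (np.float64(0.0601), np.float64(-163.43127947015475))]
```

View pics/w8c.png

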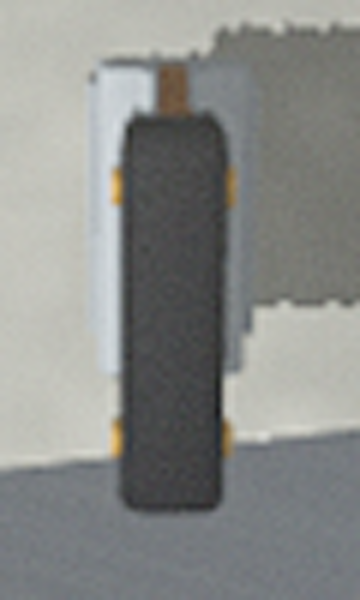

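Run:
```python
from h import *
go([.444,.184,.28],RT(-73,0))
```

```text
MOVE [-331.0, -94.8, -10.1] [-0.0, -0.0, -0.1] dist 344 ang 0
```

Call:
move_arm(
  motion=[
    [[-331, -95, -10, 0, 0, 0, 95], [-331, -95, -10, 0, 0, 0, 95], [-331, -95, -10, 0, 0, 0, 95], [-331, -95, -10, 0, 0, 0, 95], [-331, -95, -10, 0, 0, 0, 95]],
  ],
)

```text
t: 15.42
position: [0.4445, 0.154, 0.2794]
ee_rot: [-180.0, -0.0, -73.1]
ft_force: [1.2, -0.1, 0.0]
finger_gap: 0.952
```

Call:
move_arm(
  motion=[
    [[-30, -8, 0, 0, 0, 0, 95], [-30, -8, 0, 0, 0, 0, 95], [-30, -8, 0, 0, 0, 0, 95]],
  ],
)

```text
t: 15.8
position: [0.4435, 0.1844, 0.2791]
ee_rot: [-180.0, -0.1, -73.2]
ft_force: [0.1, -0.6, 0.8]
finger_gap: 0.95
```

Run:
```python
from h import *
s=sense();print(s['position'],s['ee_rot'],s['joints'])
p=snapshot('wrist')[:,:,::-1];cv2.imwrite('pics/w9.png',p)
np.save('w9.npy',np.r_[s['position'],s['ee_rot']])
```

```text
[0.44352557 0.18444838 0.27914869] [-1.79989941e+02 -7.37110989e-02 -7.31588936e+01] [ 8.42941287e+00 -3.00377651e+00  1.04036037e+02 -7.27970673e-02
  7.89470149e+01  8.16022435e+01]
```

View pics/w9.png

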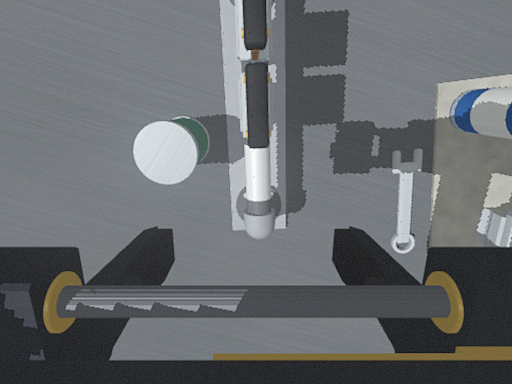

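Run:
```python
from h import *
w=cv2.imread('pics/w9.png');crop(w,215,40,305,245,3.9,'w9c.png')
g=cv2.cvtColor(w,cv2.COLOR_BGR2GRAY)
for y in (150,158,166,174,182,190,196,200,204): print(y,g[y,238:280].tolist())
```

```text
150 [124, 124, 126, 123, 122, 113, 166, 213, 227, 230, 231, 233, 239, 253, 255, 255, 255, 250, 244, 237, 228, 223, 219, 213, 204, 200, 195, 186, 174, 160, 149, 146, 175, 194, 191, 190, 190, 193, 160, 110, 117, 123]
158 [123, 115, 113, 152, 187, 195, 190, 208, 225, 230, 230, 232, 233, 243, 251, 253, 254, 246, 239, 233, 225, 220, 216, 212, 204, 200, 194, 187, 175, 161, 154, 137, 172, 192, 189, 189, 190, 174, 133, 114, 118, 123]
166 [190, 189, 189, 187, 189, 186, 183, 200, 222, 226, 231, 231, 232, 239, 249, 253, 253, 247, 242, 235, 227, 222, 217, 214, 206, 201, 196, 190, 180, 165, 151, 136, 159, 187, 191, 190, 189, 195, 177, 138, 118, 120]
174 [189, 190, 188, 188, 190, 190, 189, 198, 215, 224, 230, 231, 232, 237, 247, 252, 251, 248, 243, 235, 227, 222, 217, 213, 207, 202, 195, 194, 181, 169, 153, 140, 161, 187, 190, 188, 189, 191, 181, 150, 119, 123]
182 [188, 190, 188, 190, 189, 187, 190, 187, 207, 224, 229, 230, 233, 234, 243, 252, 251, 248, 241, 235, 230, 224, 217, 213, 209, 202, 198, 195, 181, 170, 158, 145, 152, 184, 195, 190, 191, 195, 160, 108, 117, 122]
190 [190, 193, 183, 147, 123, 130, 132, 123, 193, 226, 228, 230, 232, 233, 239, 247, 251, 250, 242, 236, 231, 224, 219, 217, 209, 201, 199, 195, 187, 176, 160, 148, 139, 134, 134, 130, 117, 101, 108, 121, 126, 126]
196 [138, 127, 129, 124, 119, 164, 202, 210, 205, 216, 225, 232, 229, 233, 237, 246, 249, 248, 242, 237, 229, 227, 218, 216, 212, 205, 199, 195, 187, 175, 163, 151, 144, 129, 109, 91, 87, 89, 92, 84, 91, 100]
200 [126, 128, 130, 128, 129, 126, 129, 128, 119, 110, 140, 167, 195, 207, 210, 235, 247, 244, 241, 234, 229, 223, 218, 206, 196, 190, 180, 164, 145, 111, 98, 85, 87, 83, 88, 87, 88, 83, 83, 86, 88, 85]
204 [130, 133, 128, 131, 129, 131, 134, 132, 123, 122, 127, 136, 137, 132, 133, 136, 139, 143, 141, 139, 133, 128, 123, 126, 121, 122, 113, 108, 105, 102, 95, 90, 87, 90, 87, 87, 87, 90, 86, 84, 89, 86]
```

View pics/w9c.png

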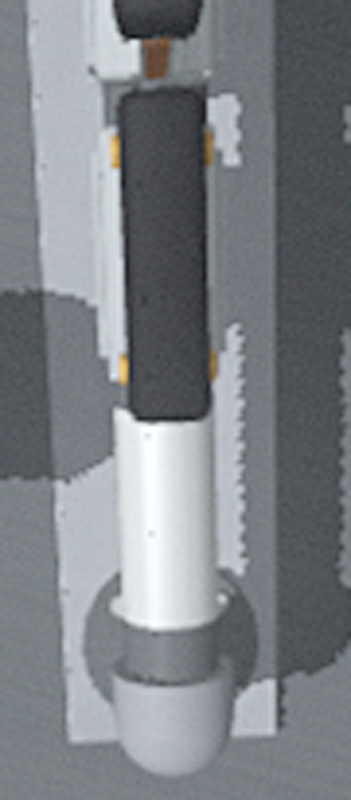

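Run:
```python
from h import *
v=np.load('w9.npy');s=dict(position=v[:3],ee_rot=v[3:])
for r,a,b in((158,244.3,269.3),(174,245.2,269.9),(190,245.8,270.5)):
    A,B=onz('wrist',(a,r),.079,s),onz('wrist',(b,r),.079,s);print(r,((A+B)/2).round(4),np.linalg.norm(A-B).round(4))
e=onz('wrist',(257.9,200.8),.0885,s);print('bright end',e)
U=onz('wrist',(256.9,62.6),.177,s);L=onz('wrist',(259.3,146.4),.177,s);print('nb',U,L,np.linalg.norm(U-L),np.degrees(np.arctan2(*(U-L)[1::-1])),(U+L)/2)
d=(U-L)/np.linalg.norm(U-L)
print('gap from nb',(U+L)/2-.07*d,' from bright',e+.03*d)
print('tool at look',v)
```

```text
158 [0.4574 0.1849 0.079 ] 0.0268
174 [0.4408 0.1789 0.079 ] 0.0269
190 [0.4236 0.1729 0.079 ] 0.0273
bright end [0.41445963 0.17055197 0.0885    ]
nb [0.53758286 0.21087069 0.177     ] [0.48295404 0.19217377 0.177     ] 0.05773978475123633 18.893708095781637 [0.51026845 0.20152223 0.177     ]
gap from nb [0.44403999 0.17885528 0.177     ]  from bright [0.44284326 0.18026638 0.0885    ]
tool at look [ 4.43525567e-01  1.84448380e-01  2.79148689e-01 -1.79989941e+02
 -7.37110989e-02 -7.31588936e+01]
```

Run:
```python
from h import *
P=[onz('top',(100+a/4,100+b/4),.006) for a,b in((230,43),(375,532),(115,78),(262,568))]
print(np.round(P,4),np.linalg.norm(P[0]-P[1]))
for a,b in((0,1),(2,3)): d=P[a]-P[b];print(np.degrees(np.arctan2(d[1],d[0])))
m=sum(P)/4;print('rail mid',m, m[:2]-.07*np.array([np.cos(np.radians(18.7)),np.sin(np.radians(18.7))]))
# wrist base edges
v=np.load('w9.npy');s=dict(position=v[:3],ee_rot=v[3:])
for a,b in(((28,0),(68,742)),((276,0),(276,735))):
    A,B=[onz('wrist',(215+p[0]/3.9,40+p[1]/3.9),.006,s) for p in(a,b)];d=A-B;print(np.degrees(np.arctan2(d[1],d[0])),A,B)
```

```text
[[0.6817 0.2177 0.006 ]
 [0.3596 0.1097 0.006 ]
 [0.6561 0.2931 0.006 ]
 [0.3347 0.1822 0.006 ]] 0.33968867243826684
18.53016332891789
19.03322598844808
rail mid [0.50804855 0.20065991 0.006     ] [0.44174383 0.178217  ]
18.68929024768157 [0.56808462 0.26092694 0.006     ] [0.33651419 0.18259291 0.006     ]
18.646769439403037 [0.59003052 0.18883225 0.006     ] [0.36095731 0.11153237 0.006     ]
```

Run:
```python
from h import *
go([.4527,-.159,.25],RT(-73.3,0))
```

```text
MOVE [331.0, 90.4, 29.6] [-0.0, -0.1, 0.1] dist 344 ang 0
```

Call:
move_arm(
  motion=[
    [[331, 90, 5, 0, 0, 0, 95], [331, 90, 5, 0, 0, 0, 95], [331, 90, 5, 0, 0, 0, 95], [331, 90, 30, 0, 0, 0, 95], [331, 90, 30, 0, 0, 0, 95]],
  ],
)

```text
t: 16.48
position: [0.4514, -0.129, 0.2555]
ee_rot: [-179.9, -0.1, -73.4]
ft_force: [1.1, 0.8, 0.2]
finger_gap: 0.946
```

Run:
```python
from h import *
go([.4527,-.159,.19],RT(-73.3,0))
```

```text
MOVE [29.0, 7.4, 65.6] [-0.1, -0.1, -0.1] dist 72 ang 0
```

Call:
move_arm(
  motion=[
    [[29, 7.4, 10, 0, 0, 0, 95], [29, 7.4, 40, 0, 0, 0, 95], [29, 7.4, 65, 0, 0, 0, 95], [29, 7.4, 65, 0, 0, 0, 95]],
  ],
)

```text
t: 16.98
position: [0.4508, -0.1596, 0.1889]
ee_rot: [179.9, 0.1, -73.6]
ft_force: [-0.7, -0.4, 0.2]
finger_gap: 0.949
```

Run:
```python
from h import *
go([.4527,-.159,.124],RT(-73.3,0))
s=sense();p=snapshot('wrist')[:,:,::-1];cv2.imwrite('pics/w10.png',p)
np.save('w10.npy',np.r_[s['position'],s['ee_rot']])
```

```text
MOVE [0.0, -2.1, 64.9] [0.1, 0.1, -0.3] dist 65 ang 0
```

View pics/w10.png

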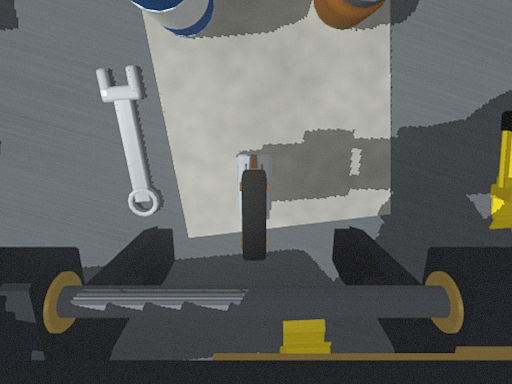

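Run:
```python
from h import *
w=cv2.imread('pics/w10.png');v=np.load('w10.npy');s=dict(position=v[:3],ee_rot=v[3:])
g=w.max(2)
print(g[160:175,255].tolist(),g[250:266,255].tolist(),g[215,235:275].tolist(),g[245,235:275].tolist(),g[180,235:275].tolist())
A,B=onz('wrist',(254.5,168.8),.131,s),onz('wrist',(255,259.5),.131,s);print(A,B,(A+B)/2,np.linalg.norm(A-B))
```

```text
[98, 101, 98, 101, 101, 101, 100, 95, 139, 120, 59, 59, 63, 58, 57] [40, 49, 37, 45, 44, 48, 42, 28, 37, 40, 46, 65, 78, 67, 67, 70] [187, 185, 187, 185, 195, 208, 178, 88, 48, 59, 61, 49, 58, 58, 57, 55, 54, 61, 56, 50, 54, 56, 51, 53, 52, 59, 55, 50, 50, 50, 40, 100, 122, 114, 146, 177, 184, 179, 182, 181] [118, 118, 118, 120, 119, 131, 122, 85, 38, 53, 42, 43, 45, 49, 41, 43, 50, 46, 42, 45, 47, 50, 41, 43, 49, 44, 41, 41, 40, 40, 50, 117, 140, 118, 124, 123, 117, 115, 112, 121] [185, 190, 182, 194, 211, 198, 143, 48, 62, 57, 66, 67, 62, 59, 62, 66, 63, 63, 63, 59, 61, 65, 57, 54, 53, 61, 55, 48, 56, 58, 51, 73, 117, 124, 120, 116, 115, 115, 120, 113]
[ 0.48210067 -0.15047122  0.131     ] [ 0.42306245 -0.16842908  0.131     ] [ 0.45258156 -0.15945015  0.131     ] 0.0617089657209584
```

Call:
move_arm(
  motion=[
    [[0.5, -2, 30, 0, 0, 0, 95], [0.5, -2, 58, 0, 0, 0, 95], [0.5, -2, 65, 0, 0, 0, 95], [0.5, -2, 65, 0, 0, 0, 60], [0.5, -2, 65, 0, 0, 0, 40]],
  ],
)

```text
t: 17.65
position: [0.4548, -0.1604, 0.1268]
ee_rot: [-179.9, -0.2, -73.5]
ft_force: [0.1, -0.1, 0.3]
finger_gap: 0.744
```

Call:
move_arm(
  motion=[
    [[0, 0, 0, 0, 0, 0, 30], [0, 0, 0, 0, 0, 0, 20], [0, 0, 0, 0, 0, 0, 10], [0, 0, 0, 0, 0, 0, 0], [0, 0, 0, 0, 0, 0, 0]],
  ],
)

```text
t: 18.27
position: [0.4547, -0.1604, 0.1268]
ee_rot: [-179.9, -0.2, -73.5]
ft_force: [-0.8, -0.2, 0.1]
finger_gap: 0.179
```

Call:
move_arm(
  motion=[
    [[0, 0, 0, 0, 0, 0, 0], [0, 0, 0, 0, 0, 0, 0], [0, 0, -10, 0, 0, 0, 0], [0, 0, -40, 0, 0, 0, 0], [0, 0, -40, 0, 0, 0, 0]],
  ],
)

```text
t: 18.9
position: [0.4562, -0.1613, 0.1691]
ee_rot: [-179.7, -0.4, -73.5]
ft_force: [0.2, 0.4, -2.1]
finger_gap: 0.177
```

Run:
```python
from h import *
s=sense();print(s['finger_gap'],s['ft_force'])
p=snapshot('wrist')[:,:,::-1];cv2.imwrite('pics/w11.png',p)
np.save('w11.npy',np.r_[s['position'],s['ee_rot']])
# gap target above, TCP offset +1.7mm along rail
r=np.array([np.cos(np.radians(18.7)),np.sin(np.radians(18.7))])
g=np.array([.443,.1792])+.0017*r
go([*g,.29],RT(-71.3,0))
```

```text
0.1774764571538291 [ 0.23641741  0.41052176 -2.06688117]
MOVE [-328.9, -86.8, -123.7] [-0.2, -0.3, -2.2] dist 362 ang 2
```

View pics/w11.png

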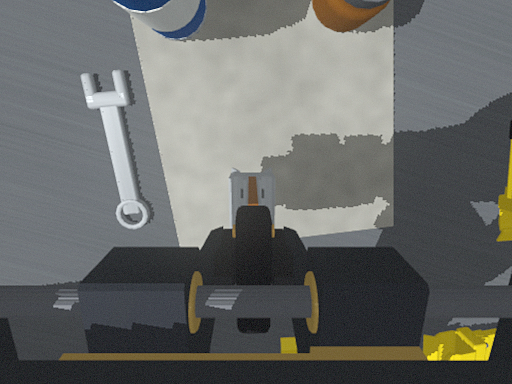

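Call:
move_arm(
  motion=[
    [[-40, -10, -62, -0.2, -0.3, -2.2, 0], [-90, -25, -124, -0.2, -0.3, -2.2, 0], [-150, -40, -150, -0.2, -0.3, -2.2, 0], [-210, -55, -150, -0.2, -0.3, -2.2, 0], [-270, -71, -150, -0.2, -0.3, -2.2, 0]],
  ],
)

```text
t: 19.58
position: [0.4467, 0.0923, 0.315]
ee_rot: [-180.0, -0.0, -71.4]
ft_force: [0.9, -0.6, -2.8]
finger_gap: 0.175
```

Run:
```python
from h import *
r=np.array([np.cos(np.radians(18.7)),np.sin(np.radians(18.7))])
g=np.array([.443,.1792])+.0017*r
go([*g,.28],RT(-71.3,0))
```

```text
MOVE [-83.6, -25.9, 35.0] [-0.0, -0.0, -0.1] dist 94 ang 0
```

Call:
move_arm(
  motion=[
    [[-50, -15, 0, 0, 0, 0, 0], [-83.6, -26, 10, 0, 0, 0, 0], [-83.6, -26, 35, 0, 0, 0, 0], [-83.6, -26, 35, 0, 0, 0, 0], [-83.6, -26, 35, 0, 0, 0, 0]],
  ],
)

```text
t: 20.2
position: [0.4448, 0.1795, 0.2799]
ee_rot: [-180.0, -0.0, -71.4]
ft_force: [-0.4, -0.5, -2.0]
finger_gap: 0.176
```

Run:
```python
from h import *
s=sense();print(s['position'],s['ee_rot'],s['ft_force'])
for n in('wrist','top','side'):
    p=snapshot(n)[:,:,::-1];cv2.imwrite(f'pics/{n}12.png',p)
    if n=='top':crop(p,100,90,230,240,4,'t12.png')
    if n=='side':crop(p,160,70,280,210,4,'s12.png')
np.save('w12.npy',np.r_[s['position'],s['ee_rot']])
```

```text
[0.44477345 0.17947789 0.27994819] [-1.79995708e+02 -4.82484154e-03 -7.14003315e+01] [-0.35656798 -0.47768432 -2.0423663 ]
```

View pics/wrist12.png

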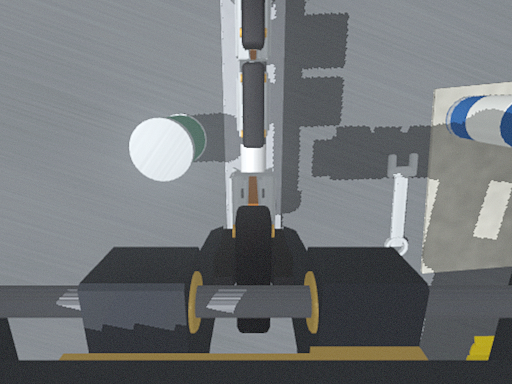

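View pics/s12.png

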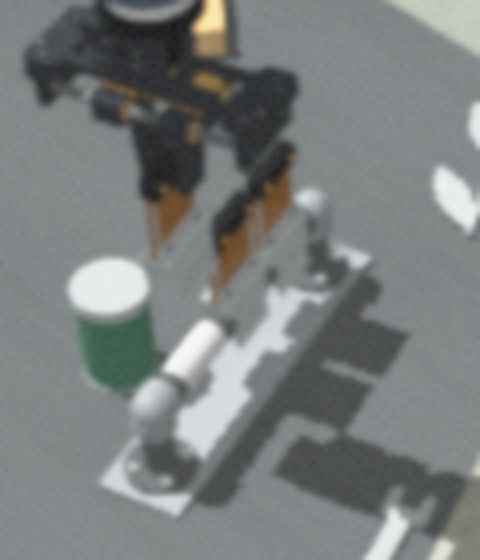

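View pics/t12.png

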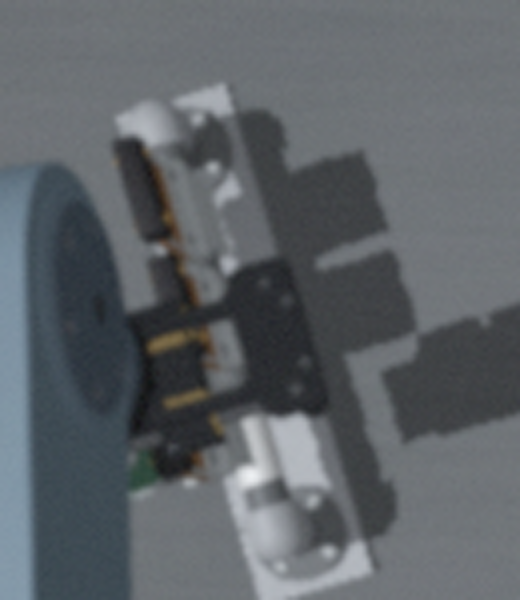

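Run:
```python
from h import *
w=cv2.imread('pics/wrist12.png');v=np.load('w12.npy');s=dict(position=v[:3],ee_rot=v[3:])
g=cv2.cvtColor(w,cv2.COLOR_BGR2GRAY)
for y in(75,105,135,): print(y,g[y,236:272].tolist())
for y in(152,160,168,185,195): print(y,g[y,226:284].tolist())
crop(w,215,40,305,245,3.9,'w12c.png')
```

```text
75 [207, 200, 219, 232, 218, 179, 109, 77, 86, 99, 99, 97, 96, 89, 92, 91, 86, 81, 84, 87, 84, 83, 83, 78, 76, 72, 64, 52, 97, 135, 144, 135, 184, 211, 205, 205]
105 [213, 222, 215, 222, 231, 239, 201, 63, 84, 89, 94, 92, 91, 93, 88, 91, 94, 94, 87, 85, 86, 86, 81, 80, 76, 75, 66, 56, 139, 166, 154, 141, 136, 141, 137, 135]
135 [143, 135, 130, 215, 238, 222, 181, 86, 88, 90, 96, 83, 86, 92, 90, 89, 89, 92, 88, 86, 87, 87, 87, 87, 81, 79, 69, 73, 120, 146, 142, 187, 210, 211, 210, 207]
152 [142, 143, 143, 144, 139, 140, 141, 140, 141, 140, 137, 138, 140, 130, 184, 232, 246, 248, 250, 250, 254, 255, 255, 255, 255, 255, 255, 251, 242, 239, 233, 228, 221, 219, 211, 206, 191, 178, 163, 157, 195, 210, 209, 208, 208, 210, 175, 125, 138, 141, 139, 138, 137, 141, 142, 134, 107, 93]
160 [141, 139, 136, 131, 130, 176, 165, 170, 194, 206, 213, 210, 210, 208, 209, 229, 245, 247, 249, 249, 255, 255, 255, 255, 255, 255, 255, 253, 242, 236, 233, 228, 220, 217, 213, 204, 191, 177, 162, 159, 194, 208, 208, 208, 209, 211, 217, 183, 132, 137, 138, 139, 141, 139, 141, 129, 103, 92]
168 [220, 209, 208, 207, 208, 208, 207, 190, 162, 151, 169, 196, 206, 209, 206, 225, 244, 247, 249, 251, 254, 255, 255, 255, 255, 255, 255, 250, 241, 237, 232, 229, 219, 216, 210, 203, 189, 175, 166, 167, 184, 200, 174, 153, 141, 138, 167, 160, 136, 138, 139, 136, 136, 139, 140, 122, 95, 94]
185 [197, 209, 207, 218, 228, 198, 148, 149, 151, 150, 153, 149, 151, 149, 149, 147, 142, 144, 148, 151, 143, 142, 125, 104, 103, 100, 99, 105, 103, 101, 97, 128, 143, 147, 151, 149, 147, 150, 150, 147, 150, 149, 148, 150, 149, 150, 146, 140, 138, 140, 140, 139, 134, 139, 140, 117, 86, 96]
195 [185, 211, 205, 217, 228, 206, 160, 141, 150, 151, 150, 149, 148, 150, 136, 104, 86, 108, 144, 150, 143, 142, 115, 94, 99, 97, 97, 98, 98, 98, 94, 106, 131, 138, 148, 137, 107, 82, 121, 149, 146, 147, 147, 145, 149, 146, 142, 135, 135, 136, 137, 136, 135, 137, 133, 101, 89, 96]
```

View pics/w12c.png

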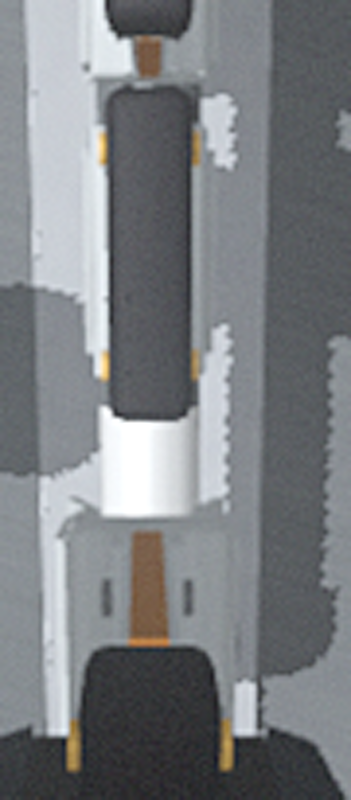

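Run:
```python
from h import *
v=np.load('w12.npy');s=dict(position=v[:3],ee_rot=v[3:])
r=np.array([np.cos(np.radians(18.7)),np.sin(np.radians(18.7))])
for row in(173.3,175.4):
  P=onz('wrist',(253,row),.210,s);print(row,(P[:2]-v[:2])@r)
for row in(62.5,146.4):
  P=onz('wrist',(253.2,row),.177,s);print(row,P,(P[:2]-v[:2])@r)
p=onz('wrist',(253,178),.0885,s);print(p)
```

```text
173.3 0.02708847146294044
175.4 0.025681022031474706
62.5 [0.53728173 0.21135083 0.177     ] 0.09784367425542134
146.4 [0.4823685  0.19277277 0.177     ] 0.03987292972791623
[0.43834211 0.17804474 0.0885    ]
```

Call:
move_arm(
  motion=[
    [[-0.3, -1.2, 30, 0, 0, 0, 0], [-0.3, -1.2, 60, 0, 0, 0, 0], [-0.3, -1.2, 74, 0, 0, 0, 0], [-0.3, -1.2, 74, 0, 0, 0, 0]],
  ],
)

```text
t: 20.85
position: [0.4463, 0.1798, 0.2066]
ee_rot: [-180.0, -0.0, -71.4]
ft_force: [-0.1, -0.3, -1.8]
finger_gap: 0.179
```

Run:
```python
from h import *
s=sense();print(s['position'],s['ee_rot'],s['ft_force'])
go([s['position'][0],s['position'][1],.1728],RT(-71.3))
for n in('wrist','side'):
    p=snapshot(n)[:,:,::-1];cv2.imwrite(f'pics/{n}13.png',p)
    if n=='side':crop(p,160,70,280,210,4,'s13.png')
```

```text
[0.44628762 0.17980719 0.20655305] [-1.79950882e+02 -1.13580343e-02 -7.14494381e+01] [-0.07158226 -0.26305886 -1.78883819]
MOVE [-0.0, 0.0, 33.8] [-0.0, -0.0, -0.1] dist 34 ang 0
```

View pics/s13.png

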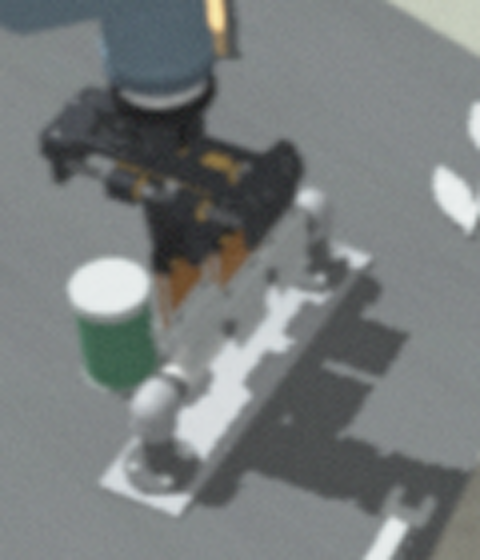

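View pics/wrist13.png

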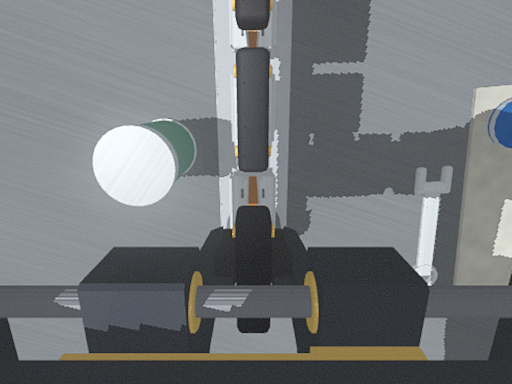

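Call:
move_arm(
  motion=[
    [[0, 0, 5, 0, 0, 0, 0], [0, 0, 9, 0, 0, 0, 0], [0, 0, 12, 0, 0, 0, 0]],
  ],
)

```text
t: 21.32
position: [0.4475, 0.18, 0.196]
ee_rot: [-179.8, -0.1, -71.4]
ft_force: [0.2, -0.5, 0.1]
finger_gap: 0.176
```

Call:
move_arm(
  motion=[
    [[0, 0, 3, 0, 0, 0, 0], [0, 0, 6, 0, 0, 0, 0]],
  ],
)

```text
t: 21.58
position: [0.4484, 0.1801, 0.1911]
ee_rot: [-179.6, -0.1, -71.4]
ft_force: [-0.2, -1.1, 9.0]
finger_gap: 0.175
```

Run:
```python
from h import *
go([.4458,.1797,.183],RT(-71.3))
```

```text
MOVE [-0.4, 2.7, 8.1] [-0.4, -0.1, -0.1] dist 9 ang 0
```

Call:
move_arm(
  motion=[
    [[-0.2, 2.5, 2, -0.4, 0, 0, 0], [-0.2, 3, 5, -0.4, 0, 0, 0], [-0.2, 3, 8, -0.4, 0, 0, 0]],
  ],
)

```text
t: 21.95
position: [0.4469, 0.1796, 0.1843]
ee_rot: [-179.8, -0.1, -71.4]
ft_force: [1.0, 1.2, 4.0]
finger_gap: 0.177
```

Run:
```python
from h import *
s=sense();print(s['ft_force'],s['wrist_torque']);go([.4458,.1797,.1728],RT(-71.3))
```

```text
[1.03365735 1.19763329 4.00417353] [-0.01291519  0.01128889 -0.01167867]
MOVE [-0.4, 1.1, 11.5] [-0.2, -0.1, -0.1] dist 12 ang 0
```

Call:
move_arm(
  motion=[
    [[-0.2, 1.5, 3, -0.2, 0, 0, 0], [-0.2, 1.5, 6, -0.2, 0, 0, 0], [-0.2, 1.5, 9, -0.2, 0, 0, 0]],
  ],
)

```text
t: 22.32
position: [0.4447, 0.1792, 0.1743]
ee_rot: [179.9, -0.1, -71.4]
ft_force: [0.9, -0.8, -3.1]
finger_gap: 0.173
```

Run:
```python
from h import *
s=sense();print(s['ft_force'],s['wrist_torque']);go([.4458,.1797,.1728],RT(-71.3))
```

```text
[ 0.87434175 -0.75400326 -3.07903023] [-0.07814208  0.0057148  -0.01765556]
MOVE [-0.1, -1.2, 1.5] [0.1, -0.1, -0.1] dist 2 ang 0
```

Call:
move_arm(
  motion=[
    [[0, -0.5, 2, 0, 0, 0, 0], [0, -0.5, 3, 0, 0, 0, 0]],
  ],
)

```text
t: 22.58
position: [0.4453, 0.1792, 0.1727]
ee_rot: [179.8, -0.1, -71.4]
ft_force: [-8.0, -2.7, 21.0]
finger_gap: 0.18
```

Call:
move_arm(
  motion=[
    [[0, 0, 1.5, 0, 0, 0, 0], [0, 0, 1.5, 0, 0, 0, 0]],
  ],
)

```text
t: 22.82
position: [0.4452, 0.1793, 0.1727]
ee_rot: [179.8, -0.1, -71.4]
ft_force: [-6.1, -2.2, 15.1]
finger_gap: 0.179
```

Call:
move_arm(
  motion=[
    [[0, 0, 0, 0, 0, 0, 0], [0, 0, 0, 0, 0, 0, 40], [0, 0, 0, 0, 0, 0, 60], [0, 0, 0, 0, 0, 0, 60], [0, 0, 0, 0, 0, 0, 60]],
  ],
)

```text
t: 23.45
position: [0.4452, 0.1793, 0.1726]
ee_rot: [179.8, -0.1, -71.4]
ft_force: [-0.3, 0.0, -0.1]
finger_gap: 0.588
```

Call:
move_arm(
  motion=[
    [[0, 0, -20, 0, 0, 0, 60], [0, 0, -60, 0, 0, 0, 60], [0, 0, -107, 0, 0, 0, 60], [0, 0, -107, 0, 0, 0, 60], [0, 0, -107, 0, 0, 0, 60]],
  ],
)

```text
t: 24.08
position: [0.4452, 0.1796, 0.279]
ee_rot: [179.8, -0.1, -71.4]
ft_force: [0.5, -0.9, -0.2]
finger_gap: 0.602
```

Run:
```python
from h import *
s=sense();print(s['position'],s['ee_rot'],s['ft_force'],s['finger_gap'])
p=snapshot('wrist')[:,:,::-1];cv2.imwrite(f'pics/wrist14.png',p)
np.save('w14.npy',np.r_[s['position'],s['ee_rot']])
p=snapshot('side')[:,:,::-1];crop(p,160,70,280,210,4,'s14.png')
```

```text
[0.44519663 0.17955683 0.27904234] [ 1.79763703e+02 -1.30989886e-01 -7.13907499e+01] [ 0.45615991 -0.93334576 -0.18565751] 0.6022344710881283
```

View pics/wrist14.png

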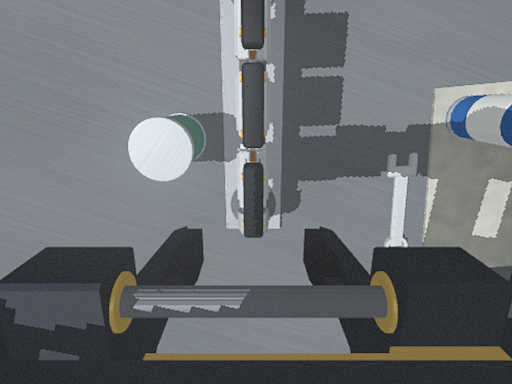

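View pics/s14.png

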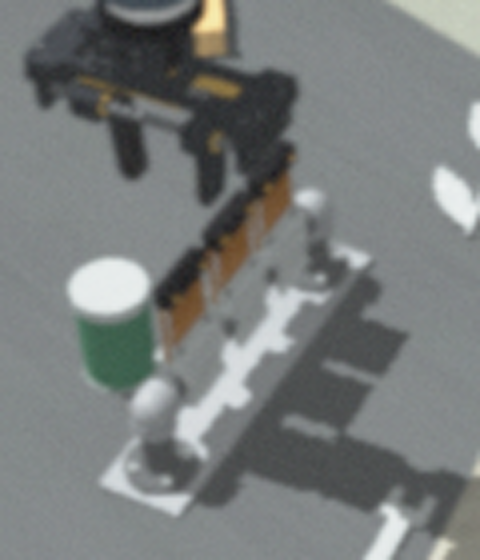

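Run:
```python
from h import *
w=cv2.imread('pics/wrist14.png');v=np.load('w14.npy');s=dict(position=v[:3],ee_rot=v[3:])
g=w.max(2);r=np.array([np.cos(np.radians(18.7)),np.sin(np.radians(18.7))]);n=np.array([-r[1],r[0]])
M=((g<110)*255).astype('uint8');M[:,:236]=0;M[:,272:]=0;M[242:]=0
prev=None
for c in cv2.findContours(M,0,2)[0]:
    if cv2.contourArea(c)<300: continue
    q=c[:,0];y0,y1=q[:,1].min(),q[:,1].max()+1
    def mid(y): xs=np.where(M[int(y)]>0)[0];return xs.min(),xs.max()
    P=[onz('wrist',(253,y),.177,s)[:2] for y in(y0,y1)];print(y0,y1,[round((p-v[:2])@r*1000,1) for p in P])
    for y in(y0+8,(y0+y1)/2,y1-8):
        a,b=mid(y);A=onz('wrist',((a+b)/2,y),.177,s)[:2];print('  ',y,a,b,round((A-v[:2])@n*1000,2))
crop(w,225,40,285,245,3.9,'w14c.png')
```

```text
159 238 [np.float64(30.1), np.float64(-34.6)]
   167 244 262 0.47
   198.5 244 271 -3.03
   230 244 262 0.48
61 148 [np.float64(98.2), np.float64(38.4)]
   69 241 265 0.46
   104.5 243 263 0.46
   140 243 264 0.1
0 50 [np.float64(135.1), np.float64(105.2)]
   8 241 264 0.78
   25.0 241 263 1.12
   42 242 263 0.79
```

View pics/w14c.png

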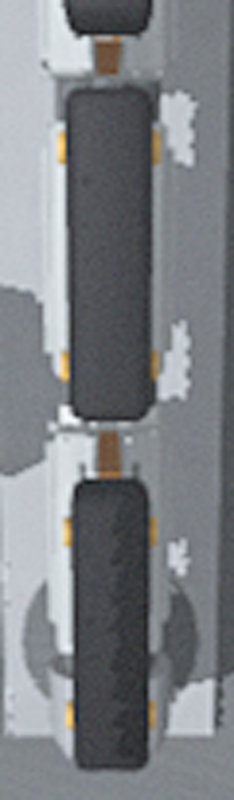

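Call:
move_arm(
  motion=[
    [[0, 40, 0, 0, 0, 0, 60], [0, 40, 0, 0, 0, 0, 60], [0, 40, 0, 0, 0, 0, 60]],
  ],
)

```text
t: 24.55
position: [0.4069, 0.1667, 0.2778]
ee_rot: [179.6, -0.1, -71.4]
ft_force: [0.3, -0.3, -0.9]
finger_gap: 0.599
```

Run:
```python
from h import *
s=sense();p=snapshot('wrist')[:,:,::-1];cv2.imwrite(f'pics/wrist15.png',p);np.save('w15.npy',np.r_[s['position'],s['ee_rot']])
crop(p,215,20,305,190,4.5,'w15c.png');print(s['position'])
```

```text
[0.40694708 0.1667482  0.27784494]
```

Call:
move_arm(
  motion=[
    [[0, 65, 0, 0, 0, 0, 60], [0, 65, 0, 0, 0, 0, 60], [0, 65, 0, 0, 0, 0, 60]],
  ],
)

```text
t: 24.98
position: [0.3467, 0.1461, 0.2792]
ee_rot: [179.8, -0.1, -71.4]
ft_force: [0.4, 0.3, 0.1]
finger_gap: 0.602
```

Run:
```python
from h import *
s=sense();p=snapshot('wrist')[:,:,::-1];cv2.imwrite(f'pics/wrist16.png',p);np.save('w16.npy',np.r_[s['position'],s['ee_rot']])
crop(p,215,0,305,170,4.5,'w16c.png');print(s['position'])
```

```text
[0.34671361 0.14614817 0.27915623]
```

View pics/w15c.png

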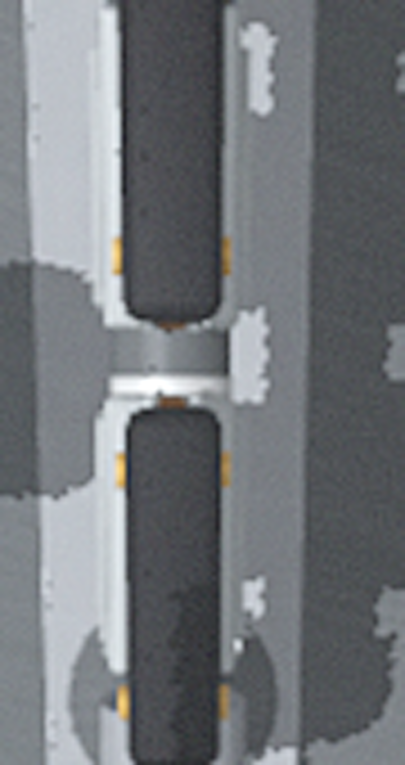

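View pics/w16c.png

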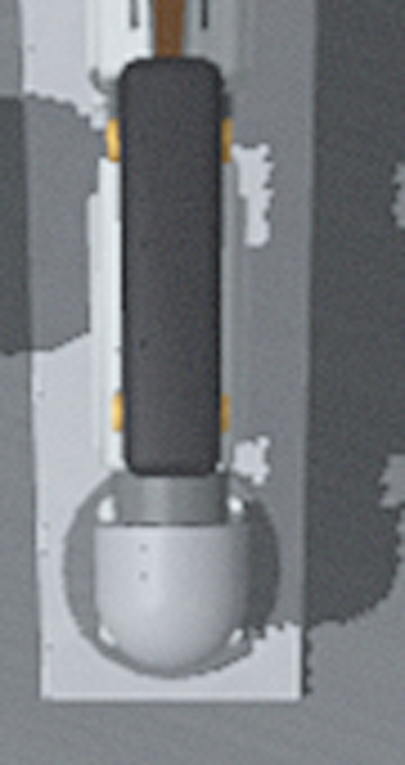

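Run:
```python
from h import *
v=np.load('w15.npy');s=dict(position=v[:3],ee_rot=v[3:]);r=np.array([np.cos(np.radians(18.7)),np.sin(np.radians(18.7))])
g=cv2.imread('pics/wrist15.png',0);print([(y,int(g[y,246:260].mean())) for y in range(86,114)])
f=lambda y,z:round(((onz('wrist',(252.5,y),z,s)[:2]-v[:2])@r)*1000,1)
print('nb saddle end',f(93,.103),'dark/bright',f(102.6,.0885),'ours end',f(107.6,.103),f(107.6,.0885),f(106.5,.0885))
print('nb strip end',f(20+322/4.5,.177),'ours strip end',f(20+407/4.5,.177))
```

```text
[(86, 82), (87, 75), (88, 69), (89, 64), (90, 54), (91, 78), (92, 118), (93, 133), (94, 135), (95, 137), (96, 137), (97, 137), (98, 137), (99, 137), (100, 137), (101, 132), (102, 127), (103, 174), (104, 231), (105, 239), (106, 237), (107, 192), (108, 139), (109, 141), (110, 99), (111, 53), (112, 62), (113, 67)]
nb saddle end 78.2 dark/bright 69.4 ours end 65.0 64.6 65.7
nb strip end 78.0 ours strip end 65.2
```

Run:
```python
from h import *
go([.4430,.1788,.24],RT(-71.3))
```

```text
MOVE [-0.4, -101.5, 38.8] [0.3, -0.1, -0.1] dist 109 ang 0
```

Call:
move_arm(
  motion=[
    [[0, -55, 0, 0.3, 0, 0, 60], [-0.4, -101.5, 10, 0.3, 0, 0, 60], [-0.4, -101.5, 39, 0.3, 0, 0, 60], [-0.4, -101.5, 39, 0.3, 0, 0, 60]],
  ],
)

```text
t: 25.52
position: [0.4427, 0.1789, 0.2373]
ee_rot: [179.7, -0.1, -71.4]
ft_force: [0.3, 0.4, 1.1]
finger_gap: 0.598
```

Run:
```python
from h import *
go([.4425,.1786,.163],RT(-71.3))
```

```text
MOVE [0.1, -0.1, 74.3] [0.3, -0.1, -0.1] dist 74 ang 0
```

Call:
move_arm(
  motion=[
    [[0, 0, 30, 0.3, 0, 0, 60], [0, 0, 58, 0.3, 0, 0, 60], [0, 0.5, 74, 0.3, 0, 0, 60], [0, 0.5, 74, 0.3, 0, 0, 60], [0, 0.5, 74, 0.3, 0, 0, 40]],
  ],
)

```text
t: 26.15
position: [0.4429, 0.1787, 0.1646]
ee_rot: [-179.8, -0.1, -71.4]
ft_force: [0.3, -0.6, 0.7]
finger_gap: 0.508
```

Call:
move_arm(
  motion=[
    [[0, 0, 0, 0, 0, 0, 20], [0, 0, 0, 0, 0, 0, 0], [0, 0, 0, 0, 0, 0, 0], [0, 0, 0, 0, 0, 0, 0], [0, 0, 0, 0, 0, 0, 0]],
  ],
)

```text
t: 26.78
position: [0.4432, 0.1787, 0.165]
ee_rot: [-179.8, -0.1, -71.4]
ft_force: [-0.6, -0.5, 3.7]
finger_gap: 0.173
```

Gripped. Slide along the pipe towards the neighbour, with a slight downward bias.

Call:
move_arm(
  motion=[
    [[0, 0, 0, 0, 0, 0, 0], [0, -1.5, 0.3, 0, 0, 0, 0], [0, -3, 0.5, 0, 0, 0, 0], [0, -3.7, 0.5, 0, 0, 0, 0], [0, -3.7, 0.5, 0, 0, 0, 0]],
  ],
)

```text
t: 27.4
position: [0.4456, 0.1796, 0.1653]
ee_rot: [180.0, -0.1, -71.4]
ft_force: [-9.7, -3.1, 15.7]
finger_gap: 0.171
```

Run:
```python
from h import *
s=sense();print(s['position'],s['ee_rot'],s['ft_force'],s['wrist_torque'])
go([.4432+.0035,.1787+.0012,.165],RT(-71.3))
```

```text
[0.44556539 0.17956325 0.16529806] [ 1.79996479e+02 -1.06285107e-01 -7.13773680e+01] [-9.7294422  -3.09816255 15.68153966] [-0.58824638  1.71226523 -0.04044791]
MOVE [0.0, -1.2, 0.3] [0.0, -0.1, -0.1] dist 1 ang 0
```

Call:
move_arm(
  motion=[
    [[0, -2, 0, 0, 0, 0, 0], [0, -2.6, 0, 0, 0, 0, 0], [0, -2.6, 0, 0, 0, 0, 0]],
  ],
)

```text
t: 27.78
position: [0.4464, 0.1799, 0.1655]
ee_rot: [179.7, -0.1, -71.3]
ft_force: [-8.4, -3.0, 12.6]
finger_gap: 0.174
```

Call:
move_arm(
  motion=[
    [[0, 0, 0, 0, 0, 0, 40], [0, 0, 0, 0, 0, 0, 60], [0, 0, 0, 0, 0, 0, 60], [0, 0, 0, 0, 0, 0, 60]],
  ],
)

```text
t: 28.28
position: [0.4464, 0.18, 0.1654]
ee_rot: [179.7, -0.1, -71.3]
ft_force: [0.1, -0.6, 0.2]
finger_gap: 0.593
```

Call:
move_arm(
  motion=[
    [[0, 0, -30, 0, 0, 0, 60], [0, 0, -70, 0, 0, 0, 60], [0, 20, -113, 0, 0, 0, 60], [0, 40, -113, 0, 0, 0, 60], [0, 40, -113, 0, 0, 0, 60]],
  ],
)

```text
t: 28.9
position: [0.4086, 0.1675, 0.279]
ee_rot: [179.8, -0.1, -71.4]
ft_force: [0.5, 0.1, 0.3]
finger_gap: 0.606
```

Run:
```python
from h import *
s=sense();p=snapshot('wrist')[:,:,::-1];cv2.imwrite(f'pics/wrist17.png',p);np.save('w17.npy',np.r_[s['position'],s['ee_rot']])
crop(p,215,20,305,190,4.5,'w17c.png');print(s['position'],s['ee_rot'])
g=cv2.cvtColor(p,cv2.COLOR_BGR2GRAY);print([(y,int(g[y,246:260].mean())) for y in range(86,114)])
```

```text
[0.40856738 0.16748108 0.27895203] [ 1.79798217e+02 -1.18895710e-01 -7.13571554e+01]
[(86, 79), (87, 79), (88, 78), (89, 80), (90, 77), (91, 69), (92, 65), (93, 52), (94, 83), (95, 118), (96, 138), (97, 137), (98, 135), (99, 138), (100, 137), (101, 137), (102, 138), (103, 137), (104, 132), (105, 121), (106, 226), (107, 242), (108, 237), (109, 201), (110, 148), (111, 134), (112, 113), (113, 72)]
```

View pics/w17c.png

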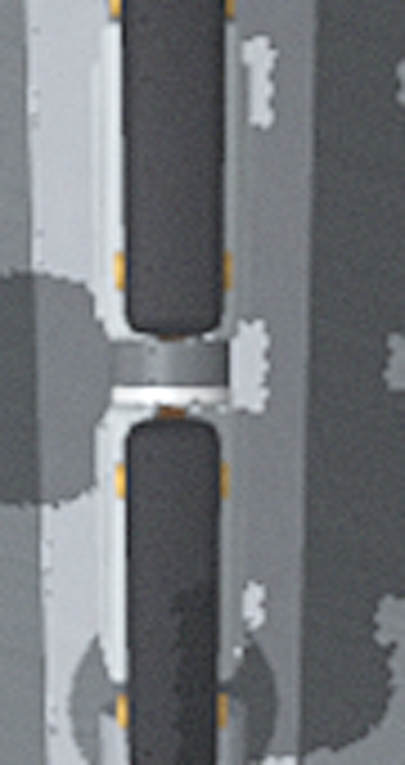

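Run:
```python
from h import *
r=np.array([np.cos(np.radians(18.7)),np.sin(np.radians(18.7)),0])
v=np.load('w16.npy');s=dict(position=v[:3],ee_rot=v[3:])
E=onz('wrist',(252.6,105.3),.177,s);print('outer end',E, (E-np.array([.443,.1792,.177]))@r*1000)
v=np.load('w17.npy');s=dict(position=v[:3],ee_rot=v[3:])
f=lambda y,z:round(((onz('wrist',(252.5,y),z,s)-np.array([.443,.1792,0]))@r)*1000,1)
print('nb end',f(94.7,.103),'db',f(105.4,.0885),'ours',f(109.6,.0885),'strip ends',f(20+335/4.5,.177),f(20+418/4.5,.177))
R=RT(-71.3,30);M=R.as_matrix();print(M[:,2],M[:,1],[wr(R,j,p).round() for j in(0,8) for p in(110,125)])
# front corner = TCP+22z-9y ; want front corner at rail coordinate -45, z .1075 (start)
axis=np.array([.443,.1792,0]);
for c in(-45,-35):
  C=axis+c/1000*r+[0,0,.1075];T=C-.022*M[:,2]+.009*M[:,1];print(c,T)
  go(T,R)
go(T+[-.03,-.01,.12],R)
```

```text
outer end [0.41177675 0.16892376 0.177     ] -32.869676690372664
nb end 40.8 db 30.9 ours 26.9 strip ends 40.0 27.4
[ 0.47360514  0.1603065  -0.8660254 ] [-0.82030816 -0.27765899 -0.5       ] [array([14., 42., 63.]), array([20., 28., 56.]), array([ 8., 41., 74.]), array([12., 26., 70.])]
-45 [0.38257345 0.15874674 0.12205256]
MOVE [-0.4, 27.2, 156.6] [30.2, -0.1, -0.0] dist 159 ang 30
-35 [0.39204555 0.16195287 0.12205256]
MOVE [-0.4, 17.2, 156.5] [30.2, -0.1, -0.0] dist 157 ang 30
MOVE [-0.3, 49.3, 36.7] [30.2, -0.1, -0.0] dist 61 ang 30
```

Call:
move_arm(
  motion=[
    [[0, 49, 20, 30, 0, 0, 0], [0, 49, 20, 30, 0, 0, 0], [0, 49, 30, 30, 0, 0, 0], [0, 49, 37, 30, 0, 0, 0], [0, 49, 37, 30, 0, 0, 0]],
  ],
)

```text
t: 29.58
position: [0.3632, 0.1516, 0.2423]
ee_rot: [-150.4, -0.1, -71.4]
ft_force: [-0.3, -0.0, 0.4]
finger_gap: 0.057
```

Run:
```python
from h import *
R=RT(-71.3,30);print(sense()['joints'])
go([.3826,.1587,.125],R)
```

```text
[ -2.92268285 -38.75320081 137.31962779  12.8129853   54.21598086
  63.45966721]
MOVE [-0.8, 40.0, 112.2] [0.4, -0.1, -0.0] dist 119 ang 0
```

Call:
move_arm(
  motion=[
    [[-0.5, 20, 50, 0.4, 0, 0, 0], [-0.8, 35, 95, 0.4, 0, 0, 0], [-0.8, 40, 112, 0.4, 0, 0, 0], [-0.8, 40, 112, 0.4, 0, 0, 0]],
  ],
)

```text
t: 30.08
position: [0.3829, 0.1591, 0.1238]
ee_rot: [-150.3, 0.0, -71.3]
ft_force: [0.4, -1.0, 0.4]
finger_gap: 0.003
```

Run:
```python
from h import *
R=RT(-71.3,30);s=sense();print(s['joints'],s['position'],s['ft_force'],s['finger_gap'])
go([.3826,.1587,.1225],R);go([.3921,.162,.1225],R)
p=snapshot('side')[:,:,::-1];crop(p,160,70,280,210,4,'s18.png')
p=snapshot('wrist')[:,:,::-1];cv2.imwrite('pics/w18.png',p)
```

```text
[ -1.07488337 -18.34154123 141.65448567  19.60055721  29.96039272
  55.5499627 ] [0.38294824 0.15913965 0.12377124] [ 0.35576065 -0.95721015  0.39205989] 0.0029167266810263912
MOVE [0.3, 1.0, 0.9] [0.3, 0.0, -0.0] dist 1 ang 0
MOVE [0.2, -7.7, 5.8] [0.3, 0.0, -0.0] dist 10 ang 0
```

View pics/s18.png

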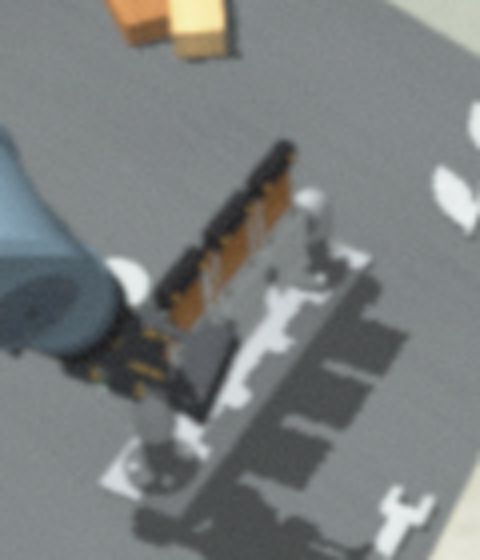

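View pics/w18.png

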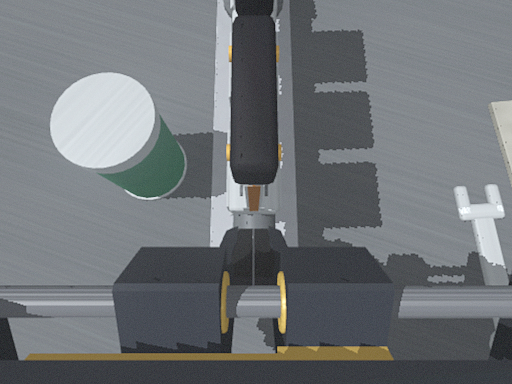

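Call:
move_arm(
  motion=[
    [[0, -3.5, 2.5, 0.3, 0, 0, 0], [0, -6.1, 4.5, 0.3, 0, 0, 0], [0, -6.1, 4.5, 0.3, 0, 0, 0]],
  ],
)

```text
t: 30.55
position: [0.3916, 0.1615, 0.1257]
ee_rot: [-149.7, -0.1, -71.3]
ft_force: [-0.2, -0.0, 1.3]
finger_gap: 0.002
```

Call:
move_arm(
  motion=[
    [[0, -1.7, 1, 0, 0, 0, 0], [0, -3.0, 1.7, 0, 0, 0, 0], [0, -3.0, 1.7, 0, 0, 0, 0]],
  ],
)

```text
t: 30.92
position: [0.3946, 0.1626, 0.1256]
ee_rot: [-149.7, -0.1, -71.3]
ft_force: [-4.6, -1.7, 3.1]
finger_gap: 0.006
```

Call:
move_arm(
  motion=[
    [[0, -1.7, 1, 0, 0, 0, 0], [0, -2.6, 1.6, 0, 0, 0, 0], [0, -2.6, 1.6, 0, 0, 0, 0]],
  ],
)

```text
t: 31.3
position: [0.397, 0.1636, 0.1252]
ee_rot: [-149.8, -0.1, -71.3]
ft_force: [-5.3, -1.9, 4.4]
finger_gap: 0.004
```

Call:
move_arm(
  motion=[
    [[0, 10, -6, 0, 0, 0, 0], [0, 10, -60, 0, 0, 0, 0], [0, -20, -120, -15, 0, 0, 0], [0, -50, -140, -30, 0, 0, 0], [0, -50, -140, -30, 0, 0, 0]],
  ],
)

```text
t: 31.92
position: [0.375, 0.1556, 0.2776]
ee_rot: [-179.3, -0.3, -71.3]
ft_force: [-0.1, -0.3, -0.6]
finger_gap: 0.005
```

Run:
```python
from h import *
go([.4086,.1675,.279],RT(-71.3))
```

```text
MOVE [-0.5, -35.7, -0.9] [-0.7, -0.3, -0.0] dist 36 ang 1
```

Call:
move_arm(
  motion=[
    [[-0.5, -36, -1, -0.7, -0.3, 0, 0], [-0.5, -36, -1, -0.7, -0.3, 0, 0], [-0.5, -36, -1, -0.7, -0.3, 0, 0]],
  ],
)

```text
t: 32.3
position: [0.4082, 0.1675, 0.2784]
ee_rot: [179.9, 0.0, -71.3]
ft_force: [0.0, 0.0, -0.1]
finger_gap: 0.005
```

Run:
```python
from h import *
s=sense();p=snapshot('wrist')[:,:,::-1];cv2.imwrite(f'pics/wrist19.png',p);np.save('w19.npy',np.r_[s['position'],s['ee_rot']])
crop(p,215,20,305,190,4.5,'w19c.png');print(s['position'],s['ee_rot'])
g=cv2.cvtColor(p,cv2.COLOR_BGR2GRAY);print([(y,int(g[y,246:260].mean())) for y in range(86,114)])
```

```text
[0.40818    0.16748172 0.27842787] [ 1.79894298e+02  2.90583152e-02 -7.13188493e+01]
[(86, 83), (87, 84), (88, 82), (89, 83), (90, 78), (91, 71), (92, 65), (93, 58), (94, 108), (95, 124), (96, 138), (97, 145), (98, 143), (99, 142), (100, 143), (101, 143), (102, 143), (103, 143), (104, 142), (105, 136), (106, 178), (107, 170), (108, 123), (109, 89), (110, 55), (111, 67), (112, 72), (113, 78)]
```

View pics/w19c.png

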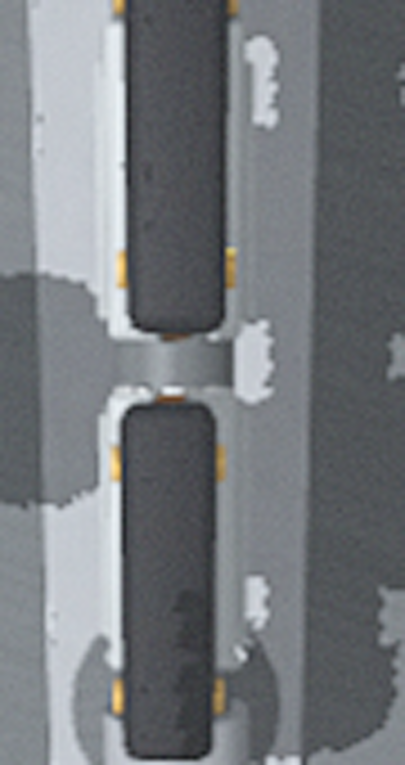

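Run:
```python
from h import *
go([.4432,.1793,.210],RT(-71.3))
```

```text
MOVE [0.0, -37.3, 68.5] [0.1, 0.0, -0.0] dist 78 ang 0
```

Call:
move_arm(
  motion=[
    [[0, -37, 20, 0, 0, 0, 0], [0, -37, 50, 0, 0, 0, 0], [0, -37, 68, 0, 0, 0, 0], [0, -37, 68, 0, 0, 0, 0]],
  ],
)

```text
t: 32.85
position: [0.4411, 0.1788, 0.2093]
ee_rot: [179.8, 0.1, -71.3]
ft_force: [-0.1, -0.2, 0.2]
finger_gap: 0.007
```

Call:
move_arm(
  motion=[
    [[0, 0, 5, 0, 0, 0, 0], [0, 0, 9, 0, 0, 0, 0], [0, 0, 9, 0, 0, 0, 0]],
  ],
)

```text
t: 33.22
position: [0.441, 0.1788, 0.2006]
ee_rot: [179.8, 0.1, -71.3]
ft_force: [0.6, -0.7, 0.2]
finger_gap: 0.006
```

Call:
move_arm(
  motion=[
    [[0, 0, 2, 0, 0, 0, 0], [0, 0, 2, 0, 0, 0, 0]],
  ],
)

```text
t: 33.48
position: [0.4415, 0.1788, 0.1994]
ee_rot: [179.8, 0.0, -71.3]
ft_force: [-1.0, -1.1, 5.8]
finger_gap: 0.005
```

Contact at tip height 0.1774 m, which matches the 177 mm given for seated screens. A firmer press to confirm it is home.

Call:
move_arm(
  motion=[
    [[0, 0, 1.5, 0, 0, 0, 0], [0, 0, 2, 0, 0, 0, 0], [0, 0, 2, 0, 0, 0, 0]],
  ],
)

```text
t: 33.85
position: [0.4421, 0.1787, 0.1993]
ee_rot: [179.9, -0.0, -71.3]
ft_force: [-6.2, -2.8, 13.6]
finger_gap: 0.007
```

Call:
move_arm(
  motion=[
    [[0, 0, -20, 0, 0, 0, 0], [0, 0, -60, 0, 0, 0, 0], [0, 37, -80, 0, 0, 0, 0], [0, 37, -80, 0, 0, 0, 0], [0, 37, -80, 0, 0, 0, 0]],
  ],
)

```text
t: 34.48
position: [0.4074, 0.167, 0.2791]
ee_rot: [179.9, -0.0, -71.3]
ft_force: [0.2, 1.0, -0.5]
finger_gap: -0.001
```

Run:
```python
from h import *
s=sense();p=snapshot('wrist')[:,:,::-1];cv2.imwrite(f'pics/wrist20.png',p);np.save('w20.npy',np.r_[s['position'],s['ee_rot']])
crop(p,215,20,305,190,4.5,'w20c.png');print(s['position'],s['ee_rot'])
g=p.max(2)
r=np.array([np.cos(np.radians(18.7)),np.sin(np.radians(18.7))]);n=np.array([-r[1],r[0]])
for y in(50,70,85,120,140,155,170):
    row=g[y,236:270].astype(int);xs=np.where(row<115)[0]+236;A=onz('wrist',((xs.min()+xs.max())/2,y),.177,s)[:2]
    print(y,xs.min(),xs.max(),round((A-s['position'][:2])@n*1000,2))
```

```text
[0.40741817 0.16701726 0.27910627] [ 1.79945469e+02 -2.60996845e-02 -7.13322890e+01]
50 243 264 0.41
70 243 264 0.4
85 243 264 0.38
120 242 262 1.44
140 242 262 1.44
155 242 262 1.44
170 242 269 -1.21
```

View pics/w20c.png

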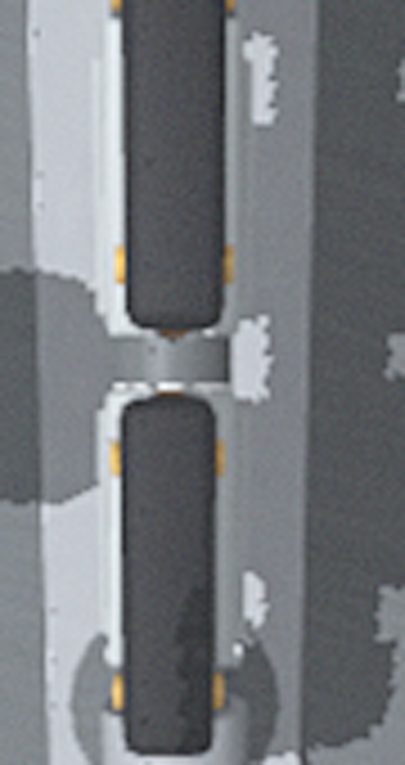

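Run:
```python
from h import *
a=snapshot('side')[:,:,::-1];b=snapshot('top')[:,:,::-1]
cv2.imwrite('pics/fin.png',np.hstack([a[60:280,150:400],b[60:280,90:370]]).repeat(1,0))
o=cv2.imread('pics/top0.png');g=lambda im,x0,y0,x1,y1:im[y0:y1,x0:x1].astype(int)
for n,bx in(('can',(248,128,273,162)),('jar',(298,118,326,148)),('wrench',(232,172,264,232))): print(n,np.abs(g(o,*bx)-g(b,*bx)).mean().round(2))
```

```text
can 4.96
jar 3.09
wrench 26.35
```

View pics/fin.png

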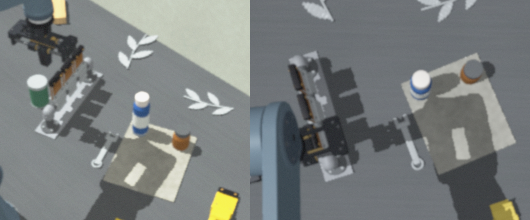

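Run:
```python
from bench import *
print(sense()['t']);print(sign_off())
```

```text
34.625
the job is handed in; nothing more can be done
None
```

The loose screen is clipped onto the bare place of the rail, at the end nearest the robot, and I handed the job in at 34.6 s. I gripped it across its width and stood it on the board. I then took it again by the strip from above and pressed it onto the pipe until it snapped.

- **Snapped and home:** The push peaked at about 9 N, turned to a pull of about 3 N as the clip went over, then stopped firmly at the height worked out for home. A last press on top met the strip at 177.4 mm (177 mm expected), and it did not move down at about 14 N. I could not see the spring arms directly, so their closing is judged from these forces and heights.
- **Position along the rail:** It first sat about 3 to 4 mm too far towards the leg. Sliding it by the strip moved it less than 1 mm, so I pushed its end with the closed fingers. In the last picture almost none of the bright pipe shows beside the neighbouring screen.
- **Upright:** The strip is about 1 mm out of line with the neighbouring screen's strip, a lean of roughly 0.6 degrees, which I left.
- **Other things:** The can and jar matched the first top picture. For the wrench the picture comparison did not agree (26 against 3 to 5). The arm's shadow lay over it and it looks unmoved by eye. The tin and the other screens also look unmoved by eye. The gripper was clear of everything at the end.

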